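# Cover the tubs and set the splash screen

### The job

Get the worktop ready for frying. First lift the splash screen's stay off its pin, spread the leaf wide and drop the hole next to the thumb grip over the pin, so that the leaf is out of your way; then put on every tub its own matching lid, fully home; last of all lift the stay off again, draw the leaf part of the way back and leave the middle hole down over the pin. Spare lids may stay where they are; do not knock over or push about the flask and the shaker.

Things in the scene. Friction and masses are not known exactly. Their poses are not given: they have to be found in the camera images.
- pin (a point): the fixed upright pin on top of the fixed leaf of the splash screen: steel, 7 mm thick, rounded top. This point lies on its axis at the height where the underside of the stay bar rests when a hole is down over it (158 mm above the worktop); the pin rises 12.5 mm above this point
- screen_hinge (a point): the upright hinge axis that joins the two leaves of the splash screen (low glass screen, aluminium frames, 150 mm tall), at the height of the leaves' tops. The fixed leaf runs 165 mm from here through the pin (pin 90 mm from the hinge axis) and never moves; the swinging leaf is 170 mm long
- leaf (a joint): the swinging leaf's angle (rad) about the hinge axis: 0 as found, with 45 degrees between the two leaves and the pin in hole 1; it grows as the leaves are spread apart, anticlockwise from above: 0.436 with the pin in hole 2 (70 degrees between the leaves), 0.873 with the pin in hole 3 (95 degrees). Light friction; it stays where it is left
- stay_pivot (a point): where the stay bar is pivoted on top of the swinging leaf, 130 mm from the hinge axis; here the bar swivels freely about the vertical and can be tilted up by its far end (up to 0.7 rad); let go, it falls level by its own weight. Level, its underside is 158 mm above the worktop
- stay_hole1 (a point): centre of hole 1, nearest the pivot, at the underside of the stay bar. The bar is flat steel, 24 mm wide and 5 mm thick, with three 12 mm square holes, 91.9, 130.4 and 164.4 mm from the pivot; hole 1 is over the pin at the start
- stay_hole2 (a point): centre of hole 2, the middle one, at the underside of the bar
- stay_hole3 (a point): centre of hole 3, farthest from the pivot and next to the thumb grip, at the underside of the bar
- stay_grip (a point): centre of the black thumb grip that stands up from the free end of the stay bar, 205 mm from the pivot: 30 mm long along the bar, 13 wide, 24 tall, its centre 17 mm above the bar's underside (175 mm above the worktop with the bar level). To free the bar, lift this end at least 35 mm. Its x axis points along the bar away from the pivot
- tub_round_rim (a point): centre of the mouth of the round white ceramic tub, open, round, 74 mm across, 50 mm tall, wall 5 mm; z axis up. May be absent
- lid_round_knob (a point): centre of the bar knob of the wooden lid for the round tub. Plate round, 74 mm across, 6 mm thick; a plug 8 mm deep under it enters the tub with 3 mm to spare all round. Knob: 34 mm long along the lid's x axis (any way round on its tub), 13 wide, 22 tall, on the plate; its centre is 25 mm above the plug's underside, and 17 mm above the tub's rim when the lid is home
- tub_small_rim (a point): centre of the mouth of the small white ceramic tub, open, round, 54 mm across, 50 mm tall, wall 5 mm; z axis up. May be absent
- lid_small_knob (a point): centre of the bar knob of the wooden lid for the small tub. Plate round, 54 mm across, 6 mm thick; a plug 8 mm deep under it enters the tub with 3 mm to spare all round. Knob: 34 mm long along the lid's x axis (any way round on its tub), 13 wide, 22 tall, on the plate; its centre is 25 mm above the plug's underside, and 17 mm above the tub's rim when the lid is home
- tub_square_rim (a point): centre of the mouth of the square white ceramic tub, open, square, 64 x 64 mm, sides along its x and y, 50 mm tall, wall 5 mm; z axis up. May be absent
- lid_square_knob (a point): centre of the bar knob of the wooden lid for the square tub. Plate square, 64 x 64 mm, sides along its x and y, 6 mm thick; a plug 8 mm deep under it enters the tub with 3 mm to spare all round. Knob: 34 mm long along the lid's x axis (parallel to a side of the tub when on), 13 wide, 22 tall, on the plate; its centre is 25 mm above the plug's underside, and 17 mm above the tub's rim when the lid is home
- tub_oblong_rim (a point): centre of the mouth of the oblong white ceramic tub, open, oblong, 90 mm long along its own x, 58 mm wide, 50 mm tall, wall 5 mm; z axis up. May be absent
- lid_oblong_knob (a point): centre of the bar knob of the wooden lid for the oblong tub. Plate oblong, 90 mm along its x, 58 mm wide, 6 mm thick; a plug 8 mm deep under it enters the tub with 3 mm to spare all round. Knob: 34 mm long along the lid's x axis (parallel to the tub's x axis when on), 13 wide, 22 tall, on the plate; its centre is 25 mm above the plug's underside, and 17 mm above the tub's rim when the lid is home
- flask: bystander: conical glass flask, 69 x 69 x 105 mm, standing at the back; origin at its underside, z axis up
- salt: bystander: steel and glass shaker, 44 x 44 x 89 mm, standing at the front; origin at its underside, z axis up
There are look-alikes about, which are no part of the job. Leave any pink look-alike of the part that bears lid_square_knob alone.

How it is judged:
By the outcome, as a careful person would: the job done as asked, in the order asked, and still so for the second after the job is handed in, with the robot touching nothing.
Of tub_round, tub_small, tub_square, tub_oblong only 3 to 4 are there at a start; the rules pass over those that are not, and their reading is None.
At some moment in a run one of tub_round, tub_small, tub_square, tub_oblong may be knocked a few centimetres aside while the robot is not near it.
Once in a run the grip may slacken for a moment while it holds something.
It also fails if it takes over 210 s, if anything falls off the work surface, if the arm or the gripper's body presses on something with over 40 N, if the wrist force passes 120 N, or if a joint passes its speed limit or range.

### The arm

A 6-joint arm with a two-finger parallel gripper is mounted at the origin on a cart in front of the work surface, level with it; the furniture and walls round the work are solid. World frame = base frame: x ahead of the robot, y to its left, z up, the work surface at z = 0. Lengths are in m, angles in rad, forces in N, time in s.
With the tool pointing down it reaches from about 0.425 to 0.95 m from the base axis. Payload 3.5 kg.
Tool frame: the origin (TCP) lies at the very end of the fingers, on their centre line; the grasp point (between the pads) lies 19 mm behind it (ctrl.grip_point_offset is the distance from the TCP to the grasp point, in m); z points along the fingers, y is the line along which they close (so a half turn about z gives the same grasp; the last joint's range is limited). The gripper opens to 85 mm and grips with 20 to 120 N. Pads are 22 mm wide; open, the fingers measure 114 mm over their backs; the gripper's body (76 mm by 85 mm) begins 54 mm behind the grasp point. The pads swing forward as they close: fully open they stand 13 mm farther back than shut.
Start: joints at [1.121, 0.286, 1.577, -0, 1.279, -0.15], TCP at [0.199, 0.645, 0.231] pointing down, gripper open.
Joint ranges: [-2.77, 2.77], [-0.9, 2.22], [0.21, 2.48], [-1.53, 4.67], [0.24, 2.81], [-2.84, 2.84]. Speed limits (rad/s): [2.79, 2.79, 3.14, 3.14, 3.14, 3.14].

### API

Orientations are given as a unit quaternion [x, y, z, w].
In Python, from plant import ctrl gives the robot as it stands. The module is installed in compiled form; this text tells all that it offers.
- The arm moves only by the shell command python3 -m pendant 'ROWS' [OPENING] [FORCE]. ROWS is JSON, a list of rows, each an object of numbers: "dx", "dy", "dz": the shift along the tool's x, y, z in cm; "twist": the turn about the tool's z in degrees. A call has 1 to 10 rows; each row is the pose to reach, as a shift and turn from the pose commanded when the call began, along the tool's axes at that moment; what a row does not reach only later rows make up. A row lasts 1/8 s, in which the tool goes at most 62.5 mm and 10.7 degrees, less where a joint would pass 70% of its speed; a pose out of reach is approached as far as the arm can. A call with a gripper value outside its range is refused whole. OPENING is the opening in per cent of the stroke, from 0 (shut) to 100 (fully open), set as the call begins (- or left out, the last holds). The fingers move at their own pace and stop on an object; FORCE is the grip in N (left out, the last holds). Time passes only in rows, so rows that repeat a pose let the fingers close. It gives the time, the measured TCP pose, the force, the opening and the grip force at its end, in the units of the state.
- ctrl.get_state(): the state, without advancing time (a new reading comes with each control period).
- ctrl.read_camera(name): name is "scene" or "side" or "wrist"; returns a dict with "img" (480x640x3 uint8, red, green, blue), "depth" (480x640 float32, m along the optical axis (not along the pixel's ray), 0 where there is no reading), "camera_matrix" (3x3 intrinsics, pixels), "xyz" and "rotation" of the camera in the world; the wrist camera has in their place "tool_from_camera" (4x4, takes a point from camera to tool coordinates, whose origin is the TCP and whose axes are the flange's). Camera axes: x right, y up, looking along -z (the intrinsics and any distortion apply to the point x, -y, -z); pixel columns grow to the right and rows downward; lengths in m; the calibration is good to about 2 mm. The wrist camera is an equidistant fisheye: a pixel r from the principal point sees the ray r / f radians off the axis. A picture is of the moment at which its call begins: read the wrist's pose just before it.
- ctrl.sign_off(): hands the job in; it is judged then, once.
The state is a dict: "time": time; "qpos": joint angles; "dq": joint speeds; "joint_efforts": joint torques, N m; "eef_pos": TCP position; "tcp_rot": TCP orientation; "contact_force": force on the tool from outside, world axes, zero at the start; "wrist_torque": the same for the moment, N m; "opening": opening from 0.0 (shut) to 1.0 (fully open); "finger_force": force on a finger pad.
Only numpy, scipy, OpenCV 4.12 (cv2) and the standard library are available. Lean on these libraries where they do the work, as an engineer would, in place of code of your own. Each camera call takes 0.05 s, during which the arm holds its last target. There are 200 camera calls.

## Working session

There is one attempt and no reset: what is moved stays moved. The work goes in short steps, Python scripts to look and compute and a shell command to move; the robot and the scene stay as the last step left them, time stands still between calls to the robot, and variables do not carry over. Pictures are saved under pics/ and viewed, at most 14 in all, crops included, and the job is handed in when it is done.

```bash
mkdir -p pics
cat > h.py <<'E'
import numpy as np, cv2
from plant import ctrl
from scipy.spatial.transform import Rotation as R
def cam(n):
    s=ctrl.get_state(); c=ctrl.read_camera(n); c['s']=s; return c
def save(c,f,crop=None,scale=1):
    im=c['img'][:,:,::-1]
    if crop: u0,v0,u1,v1=crop; im=im[v0:v1,u0:u1]
    cv2.imwrite('pics/'+f,cv2.resize(im,None,fx=scale,fy=scale,interpolation=cv2.INTER_CUBIC))
def cloud(c):
    """world xyz for each pixel (scene/side)"""
    K=np.array(c['camera_matrix']);d=c['depth'];v,u=np.mgrid[:480,:640]
    p=np.stack([(u-K[0,2])/K[0,0]*d,-(v-K[1,2])/K[1,1]*d,-d],-1)
    Rm=np.array(c['rotation'])
    if Rm.size==4: Rm=R.from_quat(Rm).as_matrix()
    w=p@Rm.T+np.array(c['xyz']); w[d==0]=np.nan; return w
def wcloud(c):
    K=np.array(c['camera_matrix']);d=c['depth'];v,u=np.mgrid[:480,:640]
    x=(u-K[0,2])/K[0,0];y=(v-K[1,2])/K[1,1];th=np.hypot(x,y)+1e-9
    k=np.tan(th)/th
    p=np.stack([x*k*d,-y*k*d,-d],-1)
    T=np.array(c['tool_from_camera']);p=p@T[:3,:3].T+T[:3,3]
    s=c['s'];w=p@R.from_quat(s['tcp_rot']).as_matrix().T+np.array(s['eef_pos']);w[d==0]=np.nan; return w
E
python3 - <<'E'
from h import *
for n in('scene','side','wrist'):
    c=cam(n);save(c,n+'0.png');print(n,c.get('xyz'),c.get('rotation'),c['camera_matrix'],c.get('tool_from_camera'))
print(ctrl.get_state())
E
```

```text
scene [-0.00705165 -0.69530966  0.59138905] [ 0.48987351 -0.15754744 -0.26681232  0.8148705 ] [[457.84195186   0.         322.07762206]
 [  0.         457.84195186 239.33987443]
 [  0.           0.           1.        ]] None
side [ 0.05278119 -1.02840923  0.64605354] [ 0.52544437 -0.10746479 -0.18083809  0.8244132 ] [[540.30892824   0.         319.46984332]
 [  0.         540.30892824 238.68610106]
 [  0.           0.           1.        ]] None
wrist None None [[371.64829954   0.         317.79391656]
 [  0.         371.64829954 243.20894263]
 [  0.           0.           1.        ]] [[-6.24628041e-04  9.45353234e-01  3.26047347e-01  8.42664218e-02]
 [ 9.99999677e-01  7.55522545e-04 -2.74830767e-04  4.74681780e-04]
 [-5.06148276e-04  3.26047070e-01 -9.45353401e-01 -1.42505386e-01]
 [ 0.00000000e+00  0.00000000e+00  0.00000000e+00  1.00000000e+00]]
{'time': 0.15, 'qpos': array([ 1.12099439e+00,  2.87010591e-01,  1.57782085e+00,  2.36489699e-05,
        1.27859810e+00, -1.49978912e-01]), 'dq': array([ 0.00221871, -0.00203195, -0.00323689,  0.00042872,  0.00062603,
       -0.0001204 ]), 'joint_efforts': array([ 9.66940061e-04, -4.06603539e+01, -2.93141395e+01, -1.78203927e-04,
        3.95115145e-03, -9.95349723e-06]), 'eef_pos': array([0.19909445, 0.64444592, 0.2302434 ]), 'tcp_rot': array([ 1.49353951e-01,  9.88783371e-01, -8.74106769e-04, -2.82136945e-04]), 'contact_force': array([0.99302623, 0.22051676, 0.39862265]), 'wrist_torque': array([-0.01859313,  0.0433305 ,  0.02509651]), 'finger_force': 0.0, 'opening': 1.0024546712472475}
```

View pics/scene0.png

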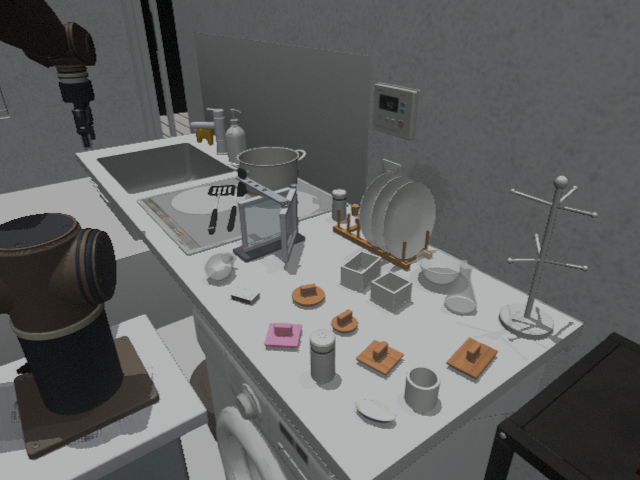

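View pics/side0.png

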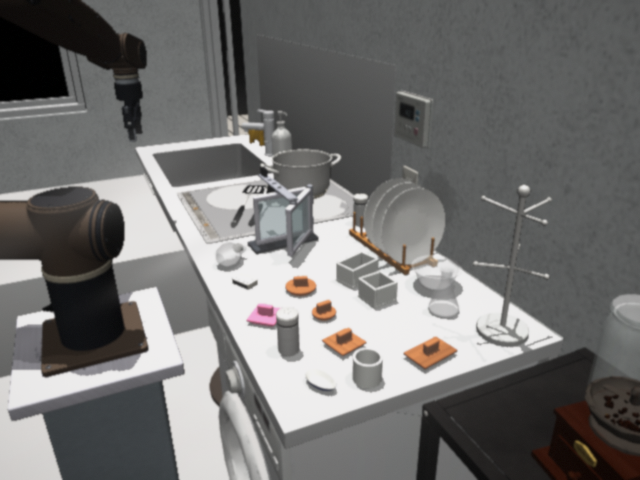

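Scene view: tubs at (360,270), (391,290), (422,388). Orange lids at (308,295) round, (345,322) small, (380,357) and (472,357) cornered. Pink decoy lid at (283,335), shaker (322,355), flask (460,292), and the screen with its stay at (265,190)–(290,240). Next I measure the poses.

Run:
```python
from h import *
c=cam('scene');w=cloud(c);im=c['img'].astype(int)
hsv=cv2.cvtColor(c['img'],cv2.COLOR_RGB2HSV)
m=((hsv[...,0]>5)&(hsv[...,0]<20)&(hsv[...,1]>120)&(hsv[...,2]>60)&(w[...,2]>0)&(w[...,2]<.1)&(w[...,0]>.3)).astype(np.uint8)
n,l,st,ce=cv2.connectedComponentsWithStats(m)
for i in range(1,n):
    if st[i,4]<80: continue
    p=w[(l==i)];p=p[~np.isnan(p[:,0])]
    t=p[p[:,2]>p[:,2].max()-.004]; pl=p[(p[:,2]<.02)]
    rt=cv2.minAreaRect((t[:,:2]*1000).astype(np.float32)); rp=cv2.minAreaRect((pl[:,:2]*1000).astype(np.float32)) if len(pl)>5 else None
    print(ce[i],st[i,4],'zmax',p[:,2].max(),'knobtop',rt,'plate',rp)
# tubs: rim points z 45..55
for (a,b,e,f) in [(335,245,385,295),(365,268,418,312),(400,360,445,415)]:
    q=w[b:f,a:e].reshape(-1,3);q=q[(q[:,2]>.045)&(q[:,2]<.056)]
    print('tub',len(q),cv2.minAreaRect((q[:,:2]*1000).astype(np.float32)),np.median(q[:,2]))
# screen
q=w[165:265,225:312].reshape(-1,3);q=q[(q[:,0]>.3)&(q[:,0]<.8)]
for lo,hi in[(.14,.155),(.155,.168),(.168,.21)]:
    s=q[(q[:,2]>lo)&(q[:,2]<hi)];print(lo,len(s),s.min(0),s.max(0))
# orthographic map of high things
def ortho(w,im):
    o=np.full((600,800,3),40,np.uint8);zb=np.full((600,800),-1.)
    ok=~np.isnan(w[...,0])&(w[...,2]>-.02)&(w[...,2]<.25)
    for p,cc in zip(w[ok],im[ok]):
        r=int(600-(p[0]-.3)*1000);k=int((0.35-p[1])*1000)
        if 0<=r<600 and 0<=k<800 and p[2]>zb[max(r-1,0):r+2,max(k-1,0):k+2].max(): zb[max(r-1,0):r+2,max(k-1,0):k+2]=p[2];o[max(r-1,0):r+2,max(k-1,0):k+2]=cc
    return o
cv2.imwrite('pics/ortho.png',ortho(w,c['img'])[:,:,::-1])
save(c,'cs.png',(215,160,320,265),5.5)
```

```text
[356.17006803 237.34693878] 147 zmax 0.02772884450278512 knobtop ((703.8694458007812, 168.51173400878906), (0.0, 0.0), 0.0) plate ((713.2012329101562, 125.39645385742188), (27.611534118652344, 192.74691772460938), 1.7497624158859253)
[307.64857143 295.25714286] 350 zmax 0.03688263813741666 knobtop ((452.79583740234375, -6.424515724182129), (10.93071174621582, 29.53827667236328), 72.62406921386719) plate ((451.114990234375, -8.188243865966797), (62.412723541259766, 67.98006439208984), 53.80962371826172)
[344.40517241 322.29741379] 232 zmax 0.0380466861224088 knobtop ((456.26922607421875, -130.2501678466797), (29.588335037231445, 10.559308052062988), 5.6476216316223145) plate ((453.5370788574219, -132.13824462890625), (43.81731414794922, 49.1982536315918), 41.428627014160156)
[471.85485592 357.58377801] 937 zmax 0.03837061659909358 knobtop ((583.2486572265625, -343.5416259765625), (34.25772476196289, 10.911224365234375), 13.689711570739746) plate ((582.4390869140625, -343.598876953125), (88.56255340576172, 56.016395568847656), 11.576645851135254)
[379.715959   356.70863836] 683 zmax 0.
[... 167 characters left out ...]
66992188), (63.386722564697266, 62.27567672729492), 15.535809516906738)
tub 320 ((592.5387573242188, -22.995315551757812), (194.48678588867188, 94.88875579833984), 51.06815719604492) 0.048391385629548145
tub 264 ((593.605224609375, -96.80226135253906), (66.47486877441406, 105.9408950805664), 6.8583903312683105) 0.048432650057346815
tub 321 ((442.411376953125, -349.73699951171875), (52.57041931152344, 52.36074447631836), 82.38314056396484) 0.04903894614086235
0.14 460 [0.42907175 0.12596074 0.14000384] [0.60122665 0.26830446 0.15486732]
0.155 411 [0.4879738  0.15141481 0.1552744 ] [0.52044355 0.38571501 0.16757858]
0.168 78 [0.49324006 0.249653   0.1680378 ] [0.50810573 0.38384432 0.1875415 ]
```

View pics/ortho.png

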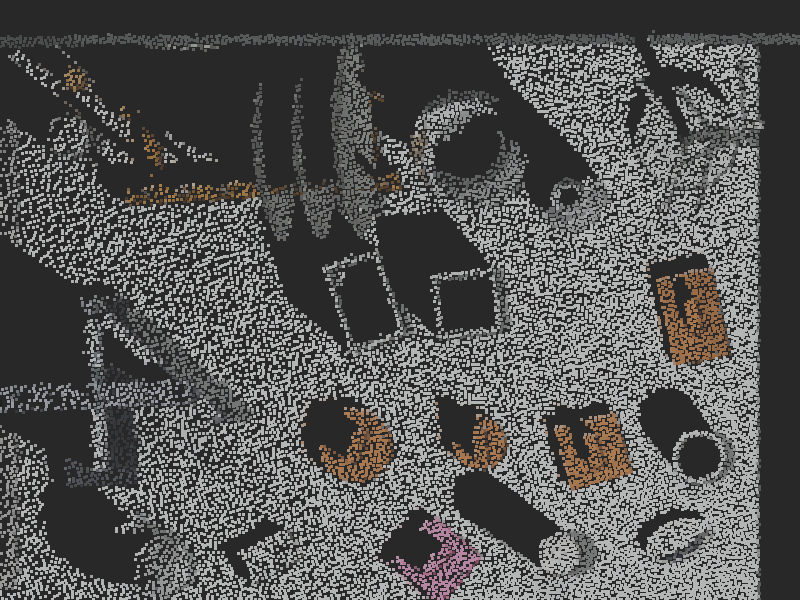

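View pics/cs.png

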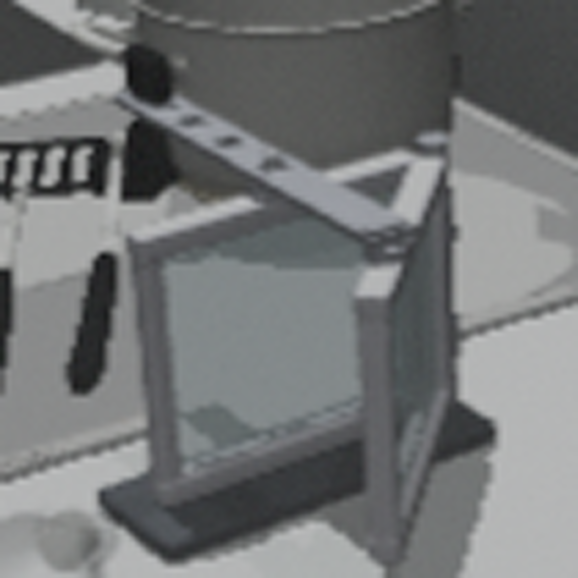

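The ortho map shows the hinge near (row 300, col 88), the swinging leaf running to (415, 240), and the bar along row ~400. The oblong tub is at (600-290, col 365), the square tub at col 467, and the small round tub, 54 mm across, at (455, 698). The round lid is therefore the spare, and the pink square lid is the decoy. The crop shows the bar from the black grip (150,75) to the pivot (390,230), with the pin in hole 1 near (275,165). I move to a vantage point over the grip.

```bash
python3 -m pendant '[{"dz":-6},{"dz":-12},{"dx":-5,"dy":-2.5,"dz":-12,"twist":10},{"dx":-11,"dy":-5,"dz":-12,"twist":20},{"dx":-17,"dy":-8,"dz":-12,"twist":30},{"dx":-22,"dy":-11,"dz":-12,"twist":40},{"dx":-27,"dy":-14,"dz":-12,"twist":50},{"dx":-32,"dy":-16,"dz":-12,"twist":60},{"dx":-36.8,"dy":-17.4,"dz":-12,"twist":70},{"dx":-36.8,"dy":-17.4,"dz":-12,"twist":73}]' 50
python3 - <<'E'
from h import *
c=cam('wrist');save(c,'w1.png');w=wcloud(c);np.savez('w1.npz',w=w,im=c['img'])
ok=(w[...,2]>.15)&(w[...,2]<.3)
print(w[ok].min(0),w[ok].max(0),c['s']['eef_pos'],R.from_quat(c['s']['tcp_rot']).as_matrix()[:,0])
E
```

```text
$[0]: bad value
```

```bash
python3 -m pendant '[{"dx":0,"dy":0,"dz":-6,"twist":0},{"dx":0,"dy":0,"dz":-12,"twist":0},{"dx":-5,"dy":-2.5,"dz":-12,"twist":10},{"dx":-11,"dy":-5,"dz":-12,"twist":20},{"dx":-17,"dy":-8,"dz":-12,"twist":30},{"dx":-22,"dy":-11,"dz":-12,"twist":40},{"dx":-27,"dy":-14,"dz":-12,"twist":50},{"dx":-32,"dy":-16,"dz":-12,"twist":60},{"dx":-36.8,"dy":-17.4,"dz":-12,"twist":70},{"dx":-36.8,"dy":-17.4,"dz":-12,"twist":73}]' 50
python3 - <<'E'
from h import *
c=cam('wrist');save(c,'w1.png');w=wcloud(c);np.savez('w1.npz',w=w,im=c['img'])
ok=(w[...,2]>.15)&(w[...,2]<.3)
print(w[ok].min(0),w[ok].max(0),c['s']['eef_pos'],R.from_quat(c['s']['tcp_rot']).as_matrix()[:,0])
E
```

```text
time: 1.45
eef_pos: [0.5021, 0.3673, 0.3504]
tcp_rot: [0.711, 0.703, -0.001, 0.0]
contact_force: [0.0, -0.2, 1.0]
opening: 0.503
finger_force: 0.0
[-0.03499769 -0.03413823  0.15000151] [0.86260436 0.63068218 0.29998438] [0.50205761 0.36733769 0.35038887] [ 0.01050259  0.99994422 -0.00111666]
```

View pics/w1.png

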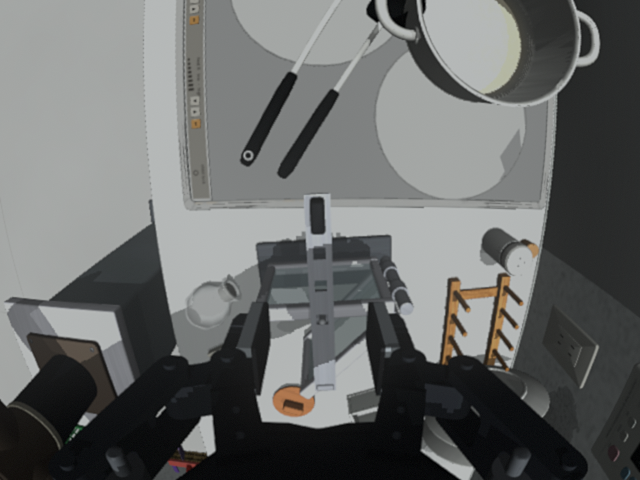

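The wrist view shows the bar vertical, with its grip at (318,213), the pin in the hole at (322,322) and the pivot end at (325,385). The hinge rod is at (395,285), and the pot is well clear. Next I fit the bar and leaf.

```bash
python3 - <<'E'
from h import *
d=np.load('w1.npz');w=d['w'];im=d['im'].astype(int)
def box(a,b,e,f,lo,hi): 
    q=w[b:f,a:e].reshape(-1,3);I=im[b:f,a:e].reshape(-1,3);m=(q[:,2]>lo)&(q[:,2]<hi);return q[m],I[m]
q,I=box(300,190,345,400,.155,.171)
print('bar',cv2.minAreaRect((q[:,:2]*1000).astype(np.float32)),np.percentile(q,[2,50,98],axis=0))
q,I=box(300,190,345,245,.178,.195);print('grip',len(q),cv2.minAreaRect((q[:,:2]*1000).astype(np.float32)),np.median(q,0))
# pixels of key things
for u,v in[(318,213),(321,252),(321,286),(322,321),(325,385),(390,262),(405,308),(397,285),(262,262),(275,262),(380,262),(265,280)]:
    print((u,v),im[v,u],w[v,u].round(4))
q,I=box(250,235,420,400,.142,.153);print('leaftops',len(q),q.min(0),q.max(0))
c=cam('scene');s=cloud(c);c2=cam('side');s2=cloud(c2)
for nm,W,(a,b,e,f) in(('scene',s,(225,160,312,265)),('side',s2,(245,165,325,255))):
    q=W[b:f,a:e].reshape(-1,3);q=q[(q[:,0]>.4)&(q[:,0]<.65)&(q[:,2]>.145)&(q[:,2]<.195)]
    for lo,hi in((.145,.1535),(.156,.168),(.176,.195)):
        r=q[(q[:,2]>lo)&(q[:,2]<hi)];print(nm,lo,len(r),cv2.minAreaRect((r[:,:2]*1000).astype(np.float32)))
    np.save(nm+'.npy',q)
import matplotlib
E
python3 - <<'E'
import sys;sys.path.insert(0,'.')
import numpy as np,cv2,os
os.chdir('.')
# ortho of high points, wrist + scene, 0.4mm px
d=np.load('w1.npz');w=d['w'];im=d['im']
o=np.zeros((600,800,3),np.uint8)
def put(p,c,s):
    for q,cc in zip(p,c):
        r=int((.64-q[0])*2500);k=int((.42-q[1])*2500)
        if 0<=r<600 and 0<=k<800: o[r:r+s,k:k+s]=cc
m=(w[...,2]>.142)&(w[...,2]<.2)
put(w[m],im[m][:,::-1],3)
q=np.load('scene.npy');col=np.where((q[:,2]<.1535)[:,None],[0,255,0],[0,0,255]);put(q,col,2)
cv2.imwrite('pics/o2.png',o)
E
```

```text
bar ((504.3236083984375, 271.228271484375), (25.05976104736328, 228.7860565185547), 1.8726009130477905) [[0.49087268 0.16574467 0.16050426]
 [0.50481811 0.27779206 0.162535  ]
 [0.51707736 0.38363618 0.16580292]]
grip 513 ((501.06982421875, 368.9238586425781), (13.387161254882812, 30.1887149810791), 1.7279026508331299) [0.50133736 0.37061947 0.18578534]
(318, 213) [48 49 51] [0.5022 0.3731 0.1852]
(321, 252) [54 57 60] [0.5052 0.2729 0.0117]
(321, 286) [86 93 94] [0.5045 0.2579 0.0887]
(322, 321) [107 110 112] [0.5049 0.2573 0.1695]
(325, 385) [110 114 118] [0.5079 0.1672 0.1643]
(390, 262) [62 64 66] [0.5951 0.2714 0.048 ]
(405, 308) [162 166 174] [0.5932 0.261  0.1532]
(397, 285) [60 62 64] [0.5915 0.2696 0.1141]
(262, 262) [53 56 58] [0.4221 0.2586 0.0115]
(275, 262) [56 58 59] [0.4407 0.2589 0.0125]
(380, 262) [51 53 55] [0.5871 0.2595 0.0182]
(265, 280) [59 60 62] [0.4347 0.2592 0.0732]
leaftops 2220 [0.44836008 0.13025234 0.14200159] [0.60276402 0.26887757 0.15299801]
scene 0.145 340 ((528.8193969726562, 223.0762939453125), (163.96728515625, 141.4240264892578), 23.236064910888672)
scene 0.156 407 ((503.7174377441406, 267.796630859375), (26.947948455810547, 229.57662963867188), 2.271944284439087)
scene 0.176 48 ((498.5328369140625, 367.2591247558594), (13.456551551818848, 33.78636169433594), 6.903153896331787)
side 0.145 315 ((529.312744140625, 220.4086151123047), (165.34375, 140.08154296875), 22.22699737548828)
side 0.156 322 ((505.709716796875, 270.640380859375), (28.62957763671875, 237.9779815673828), 1.2027243375778198)
side 0.176 40 ((502.84027099609375, 365.8133544921875), (15.430229187011719, 35.95604705810547), 0.46391722559928894)Traceback (most recent call last):
  File "<stdin>", line 18, in <module>
ModuleNotFoundError: No module named 'matplotlib'
```

View pics/o2.png

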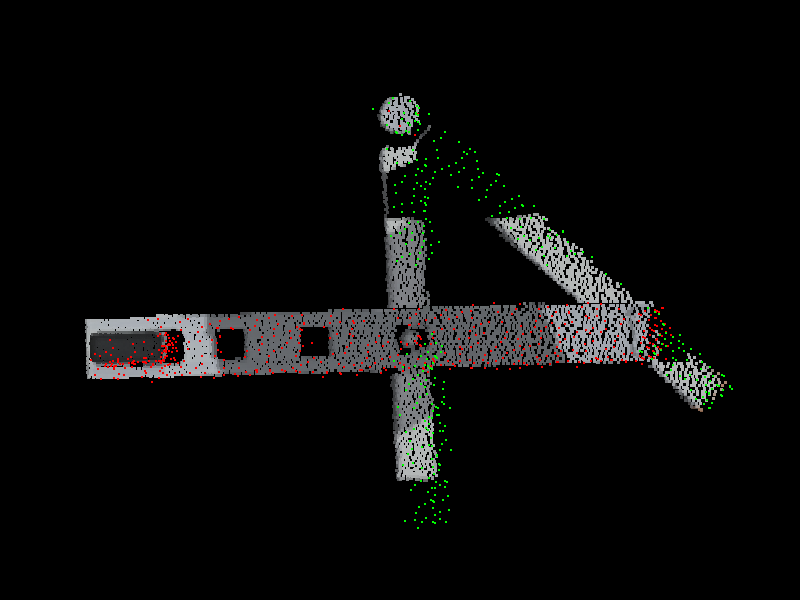

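```bash
cat > plan.py <<'E'
from h import *
H=np.array([.594,.260]);A0=np.deg2rad(182.8);P=H+.09*np.array([np.cos(A0),np.sin(A0)])
def grip(th,lift=0):
    a=A0+np.pi/4+th;pv=H+.13*np.array([np.cos(a),np.sin(a)]);u=P-pv;L=np.linalg.norm(u);u/=L
    t=np.arcsin(lift/.205);g=pv+(.205*np.cos(t)-.02*np.sin(t))*u
    return g,np.degrees(np.arctan2(u[1],u[0])),L
def rows(pts):  # pts: list of (xy,yaw,z)
    s=ctrl.get_state();M=R.from_quat(s['tcp_rot']).as_matrix();y0=np.degrees(np.arctan2(M[1,0],M[0,0]))
    for xy,yaw,z in pts:
        d=(np.array([*xy,z])-s['eef_pos'])@M*100
        print(d.round(2),'twist',round(-((yaw-y0+180)%360-180),1))
E
python3 - <<'E'
from plan import *
for th in(0,.436,.873):print(grip(th))
g,y,_=grip(0);rows([(g,y,.21),(g,y,.169)])
E
```

```text
(array([0.50094871, 0.36861537]), np.float64(91.60102753358257), np.float64(0.09194401187807058))
(array([0.4746619 , 0.32420787]), np.float64(113.22940653232465), np.float64(0.13034347671335267))
(array([0.4775893 , 0.28626682]), np.float64(130.85381248778555), np.float64(0.16446051852665614))
[-0.1   0.14 14.09] twist -1.8
[-0.1   0.14 18.19] twist -1.8
```

```bash
python3 -m pendant '[{"dx":-0.1,"dy":0.1,"dz":6,"twist":-1.8},{"dx":-0.1,"dy":0.1,"dz":11,"twist":-1.8},{"dx":-0.1,"dy":0.1,"dz":15,"twist":-1.8},{"dx":-0.1,"dy":0.1,"dz":18.2,"twist":-1.8},{"dx":-0.1,"dy":0.1,"dz":18.2,"twist":-1.8},{"dx":-0.1,"dy":0.1,"dz":18.2,"twist":-1.8}]' 50 40; python3 -m pendant '[{"dx":0,"dy":0,"dz":0,"twist":0},{"dx":0,"dy":0,"dz":0,"twist":0},{"dx":0,"dy":0,"dz":0,"twist":0},{"dx":0,"dy":0,"dz":0,"twist":0},{"dx":0,"dy":0,"dz":0,"twist":0}]' 0 40
python3 - <<'E'
from plan import *
print(grip(0))
for k in range(1,5): g,y,_=grip(0,.012*k);rows([(g,y,.169+.012*k)])
E
```

```text
time: 2.35
eef_pos: [0.501, 0.3698, 0.1711]
tcp_rot: [0.697, 0.717, 0.001, 0.0]
contact_force: [0.3, -0.6, 0.6]
opening: 0.497
finger_force: 0.0
time: 2.98
eef_pos: [0.501, 0.3693, 0.17]
tcp_rot: [0.697, 0.717, 0.001, 0.0]
contact_force: [0.8, 2.1, 2.5]
opening: 0.137
finger_force: 43.8
(array([0.50094871, 0.36861537]), np.float64(91.60102753358257), np.float64(0.09194401187807058))
[-0.22 -0.01 -1.1 ] twist 0.1
[-0.44 -0.01 -2.3 ] twist 0.1
[-0.73 -0.01 -3.5 ] twist 0.1
[-1.1 -0.  -4.7] twist 0.1
```

```bash
python3 -m pendant '[{"dx":-0.15,"dy":0,"dz":-1.2,"twist":0},{"dx":-0.4,"dy":0,"dz":-2.4,"twist":0},{"dx":-0.65,"dy":0,"dz":-3.6,"twist":0},{"dx":-1.0,"dy":0,"dz":-4.8,"twist":0},{"dx":-1.0,"dy":0,"dz":-4.8,"twist":0},{"dx":-1.0,"dy":0,"dz":-4.8,"twist":0}]'
python3 - <<'E'
from plan import *
c=cam('wrist');save(c,'w2.png',(200,150,440,400),2.4)
rows([(g,y,.217) for g,y,_ in [grip(t,.048) for t in np.arange(1,11)*.0873]])
E
```

```text
time: 3.72
eef_pos: [0.5006, 0.3587, 0.2172]
tcp_rot: [0.697, 0.717, -0.0, 0.0]
contact_force: [-1.0, 1.1, -0.7]
opening: 0.139
finger_force: 42.7
[-0.87 -0.74  0.01] twist -4.9
[-1.74 -1.36  0.01] twist -9.4
[-2.62 -1.82  0.01] twist -13.7
[-3.49 -2.12  0.02] twist -17.8
[-4.35 -2.31  0.02] twist -21.6
[-5.17 -2.38  0.02] twist -25.4
[-5.95 -2.35  0.02] twist -29.0
[-6.69 -2.25  0.02] twist -32.5
[-7.36 -2.08  0.02] twist -35.9
[-7.98 -1.85  0.02] twist -39.2
```

View pics/w2.png

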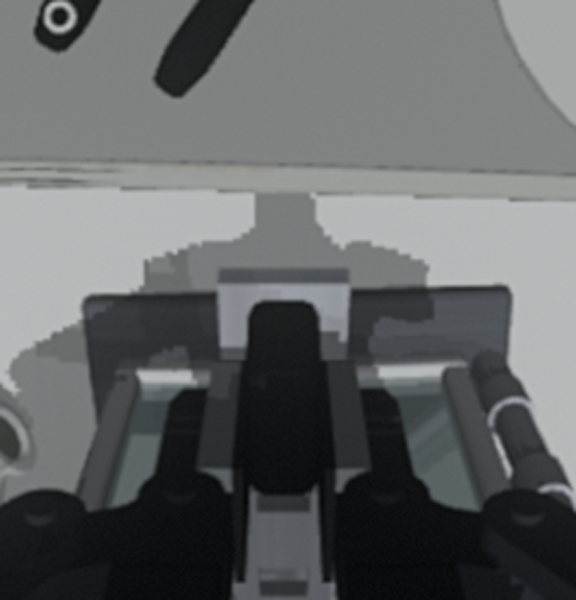

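The crop shows the grip held between the pads at (285,390), with the bar clear. I swing it along the arc.

```bash
python3 -m pendant '[{"dx":-0.87,"dy":-0.74,"dz":0,"twist":-4.9},{"dx":-1.74,"dy":-1.36,"dz":0,"twist":-9.4},{"dx":-2.62,"dy":-1.82,"dz":0,"twist":-13.7},{"dx":-3.49,"dy":-2.12,"dz":0,"twist":-17.8},{"dx":-4.35,"dy":-2.31,"dz":0,"twist":-21.6},{"dx":-5.17,"dy":-2.38,"dz":0,"twist":-25.4},{"dx":-5.95,"dy":-2.35,"dz":0,"twist":-29},{"dx":-6.69,"dy":-2.25,"dz":0,"twist":-32.5},{"dx":-7.36,"dy":-2.08,"dz":0,"twist":-35.9},{"dx":-7.98,"dy":-1.85,"dz":0,"twist":-39.2}]'
python3 - <<'E'
from plan import *
g,y,_=grip(.873,.048);rows([(g,y,.217)])
for n,cr in(('scene',(225,160,312,265)),('side',(245,165,325,255))):
    c=cam(n);w=cloud(c);q=w[cr[1]:cr[3],cr[0]:cr[2]].reshape(-1,3);q=q[(q[:,0]>.4)&(q[:,0]<.65)&(q[:,1]<.215)&(q[:,1]>.03)&(q[:,2]>.135)&(q[:,2]<.153)]
    print(n,len(q),np.median(q,0),cv2.minAreaRect((q[:,:2]*1000).astype(np.float32)))
    save(c,n+'3.png',(215,140,345,270),4.4)
E
```

```text
time: 5.03
eef_pos: [0.4842, 0.2779, 0.2168]
tcp_rot: [0.415, 0.91, -0.001, -0.0]
contact_force: [-0.8, -0.4, -0.3]
opening: 0.138
finger_force: 42.7
[ 0.02  0.05 -0.02] twist 0.1
scene 43 [0.59474031 0.19714654 0.14390199] ((595.4546508789062, 198.25796508789062), (5.315142631530762, 32.3193359375), 10.15793514251709)
side 40 [0.59752417 0.18772154 0.14321928] ((597.835693359375, 190.9772186279297), (6.232054710388184, 46.532005310058594), 4.892355442047119)
```

View pics/scene3.png

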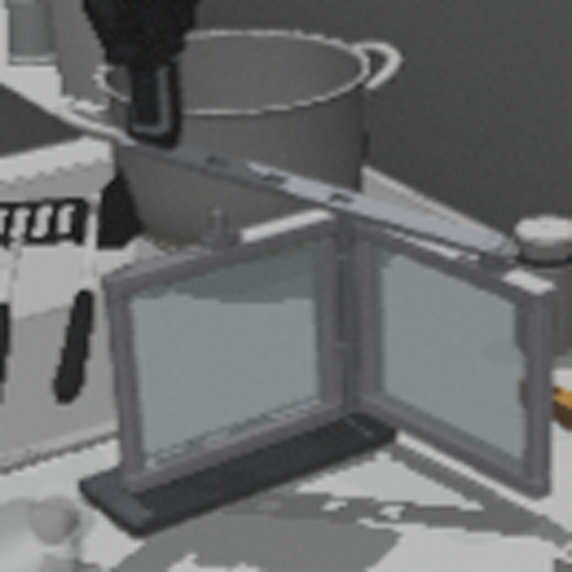

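The leaf is spread, and hole 3 (215,160 in the crop) hangs above the pin (220,225). I lower it.

```bash
python3 -m pendant '[{"dx":0.4,"dy":0,"dz":1.2,"twist":0},{"dx":0.65,"dy":0,"dz":2.4,"twist":0},{"dx":0.85,"dy":0,"dz":3.6,"twist":0},{"dx":1.0,"dy":0,"dz":4.7,"twist":0},{"dx":1.0,"dy":0,"dz":4.8,"twist":0},{"dx":1.0,"dy":0,"dz":4.8,"twist":0}]'
python3 - <<'E'
from plan import *
g,y,_=grip(.873,0);rows([(g,y,.169)])
c=cam('scene');save(c,'scene4.png',(215,140,345,270),4.4)
E
```

```text
time: 5.88
eef_pos: [0.4782, 0.2868, 0.1699]
tcp_rot: [0.416, 0.909, 0.001, -0.0]
contact_force: [-0.9, 1.1, 2.8]
opening: 0.14
finger_force: 43.2
[ 0.   -0.08  0.09] twist -0.0
```

View pics/scene4.png

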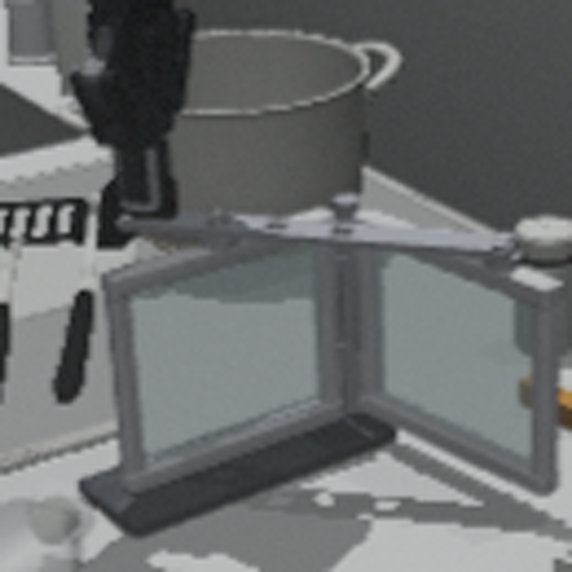

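It looks level. I open, retreat and check from above by depth, with the tip of the pin showing in hole 3.

```bash
python3 -m pendant '[{"dx":0,"dy":0,"dz":0,"twist":0},{"dx":0,"dy":0,"dz":0,"twist":0},{"dx":0,"dy":0,"dz":0,"twist":0},{"dx":0,"dy":0,"dz":-3,"twist":0},{"dx":0,"dy":0,"dz":-8,"twist":0},{"dx":0,"dy":0,"dz":-14,"twist":0},{"dx":0,"dy":0,"dz":-18,"twist":0},{"dx":0,"dy":0,"dz":-18,"twist":0}]' 50
python3 - <<'E'
from plan import *
c=cam('wrist');w=wcloud(c);save(c,'w5.png')
m=(w[...,2]>.15)&(w[...,2]<.2)&(w[...,0]>.4)&(w[...,0]<.65)&(w[...,1]<.35)&(w[...,1]>.05)
o=np.zeros((600,800,3),np.uint8)
for q,cc in zip(w[m],c['img'][m]):
    r=int((.64-q[0])*2500);k=int((.35-q[1])*2500)
    if 0<=r<600 and 0<=k<800: o[r:r+3,k:k+3]=cc[::-1]
cv2.imwrite('pics/o5.png',o)
q=w[m];q=q[np.hypot(q[:,0]-P[0],q[:,1]-P[1])<.012];print(P,q.max(0),np.percentile(q[:,2],[5,50,95]))
E
```

```text
time: 6.92
eef_pos: [0.4795, 0.2867, 0.3544]
tcp_rot: [0.416, 0.909, 0.003, 0.003]
contact_force: [-0.2, 0.5, -0.7]
opening: 0.497
finger_force: 0.0
[0.50410745 0.25560352] [0.51592251 0.26723028 0.17095281] [0.15335133 0.16219504 0.16886067]
```

View pics/o5.png

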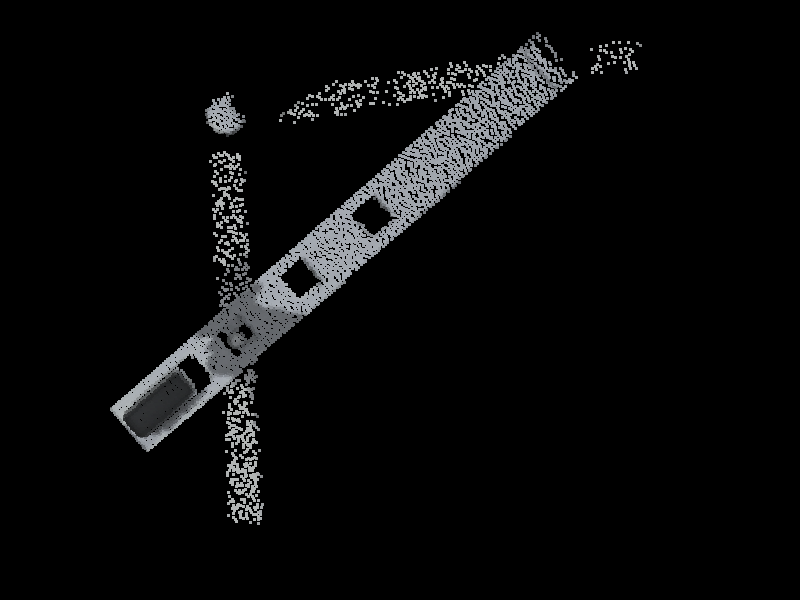

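The pin (235,335) stands in hole 3 and its top reads 0.171 m, so the bar is down. Now I go over the lids and tubs.

```bash
python3 -m pendant '[{"dx":-3.7,"dy":-3.2,"dz":0,"twist":10.5},{"dx":-7.4,"dy":-6.4,"dz":0,"twist":21},{"dx":-11,"dy":-9.6,"dz":0,"twist":31.5},{"dx":-14.7,"dy":-12.8,"dz":0,"twist":42},{"dx":-18.4,"dy":-16,"dz":0,"twist":52.5},{"dx":-22,"dy":-19.2,"dz":0,"twist":63},{"dx":-25.8,"dy":-22.4,"dz":0,"twist":73.5},{"dx":-29.5,"dy":-25.6,"dz":0,"twist":84},{"dx":-33,"dy":-28.8,"dz":0,"twist":94.5},{"dx":-36.8,"dy":-32,"dz":0,"twist":105}]' 60
python3 -m pendant '[{"dx":0,"dy":0,"dz":0,"twist":5},{"dx":0,"dy":0,"dz":0,"twist":5}]'
cat > see.py <<'E'
from plan import *
def lids(W,img):
    hsv=cv2.cvtColor(img,cv2.COLOR_RGB2HSV)
    m=((hsv[...,0]>5)&(hsv[...,0]<20)&(hsv[...,1]>110)&(hsv[...,2]>50)&(W[...,2]>0)&(W[...,2]<.11)&(W[...,0]>.3)).astype(np.uint8)
    n,l,st,ce=cv2.connectedComponentsWithStats(m)
    for i in range(1,n):
        if st[i,4]<120: continue
        p=W[l==i];zt=np.percentile(p[:,2],98);t=p[p[:,2]>zt-.005];pl=p[p[:,2]<zt-.016]
        if len(t)<20 or len(pl)<20: continue
        f=lambda a:[np.round(x,1) for x in cv2.minAreaRect((a[:,:2]*1000).astype(np.float32))]
        print('lid',ce[i].round(),st[i,4],'z%.3f'%zt,'knob',*f(t),'plate',*f(pl))
def tubs(W,img,cs,r=.065):
    for x,y in cs:
        m=(np.hypot(W[...,0]-x,W[...,1]-y)<r)&(W[...,2]>.044)&(W[...,2]<.058)
        q=W[m];q=(q[:,:2]*1000).astype(np.float32)
        if len(q)<30: print('few');continue
        print('tub',len(q),*[np.round(a,1) for a in cv2.minAreaRect(q)],np.median(W[m][:,2]).round(4))
def wrist(f=None,ts=((.59,-.02),(.59,-.115),(.442,-.35))):
    c=cam('wrist');W=wcloud(c);lids(W,c['img']);tubs(W,c['img'],ts)
    if f: save(c,f)
    return c,W
E
python3 - <<'E'
from see import *
c,W=wrist('w6.png')
s=c['s'];print(s['eef_pos'],s['qpos'])
E
```

```text
time: 8.22
eef_pos: [0.4754, -0.2025, 0.3466]
tcp_rot: [0.975, 0.22, -0.001, -0.002]
contact_force: [1.1, 0.9, -0.4]
opening: 0.602
finger_force: 0.0
time: 8.48
eef_pos: [0.4756, -0.2016, 0.3467]
tcp_rot: [0.984, 0.181, -0.002, -0.002]
contact_force: [-0.1, 0.6, 0.1]
opening: 0.6
finger_force: 0.0
lid [447. 149.] 2444 z0.036 knob [ 583.4 -342.5] [34.1 13. ] 9.4 plate [ 583.3 -341.9] [87.1 56.3] 12.0
lid [177. 150.] 1920 z0.037 knob [455.3  -4.8] [13.4 33.3] 68.0 plate [455.9  -5.1] [69.4 71.5] 17.5
lid [262. 177.] 1103 z0.037 knob [ 457.9 -128.7] [33.5 12.8] 8.9 plate [ 458.6 -129.2] [50.1 50.5] 63.6
lid [341. 212.] 1968 z0.036 knob [ 449.8 -242.8] [31.2 11.2] 14.7 plate [ 450.1 -242.1] [61.9 61.3] 15.5
tub 1031 [605.5 -31.6] [90.5 98.1] 17.8 0.0493
tub 879 [595.  -98.6] [64.7 98.3] 7.6 0.0494
tub 508 [ 443.7 -347.5] [53.2 52.5] 87.7 0.0493
[ 0.47563067 -0.2016247   0.34666223] [-5.97563602e-01 -1.33485856e-01  1.81441622e+00  7.72031097e-05
  1.46531654e+00  6.10093319e-01]
```

View pics/w6.png

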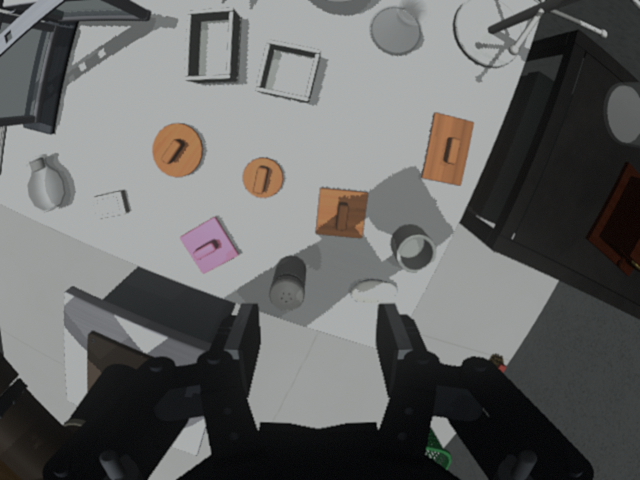

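The view shows three tubs: oblong (212,45), square (290,70), small (412,248). Lids: round spare (177,150), small (262,177), square (341,212), oblong (447,149). Decoy: pink (210,245). Small lid first.

Run:
```python
from see import *
rows([((.4575,-.129),8.9,.10),((.4575,-.129),8.9,.018)])
```

```text
[ 0.91 -7.32 24.74] twist 12.0
[ 0.93 -7.29 32.94] twist 12.0
```

```bash
python3 -m pendant '[{"dx":0.4,"dy":-3.5,"dz":3,"twist":6},{"dx":0.9,"dy":-7.3,"dz":7,"twist":12},{"dx":0.9,"dy":-7.3,"dz":13,"twist":12},{"dx":0.9,"dy":-7.3,"dz":19,"twist":12},{"dx":0.9,"dy":-7.3,"dz":25,"twist":12},{"dx":0.9,"dy":-7.3,"dz":29,"twist":12},{"dx":0.9,"dy":-7.3,"dz":31.5,"twist":12},{"dx":0.9,"dy":-7.3,"dz":32.9,"twist":12},{"dx":0.9,"dy":-7.3,"dz":32.9,"twist":12},{"dx":0.9,"dy":-7.3,"dz":32.9,"twist":12}]' 45
python3 -m pendant '[{"dx":0,"dy":0,"dz":0,"twist":0},{"dx":0,"dy":0,"dz":0,"twist":0},{"dx":0,"dy":0,"dz":0,"twist":0},{"dx":0,"dy":0,"dz":0,"twist":0},{"dx":0,"dy":0,"dz":-2,"twist":0},{"dx":0,"dy":0,"dz":-6,"twist":0},{"dx":0,"dy":0,"dz":-12,"twist":0},{"dx":0,"dy":0,"dz":-12,"twist":0}]' 0 60
python3 - <<'E'
from see import *
c,W=wrist()
rows([((.4437,-.3475),8.9,.13),((.4437,-.3475),8.9,.075)])
m=(W[...,2]>.07)&(W[...,2]<.25)
E
```

```text
time: 9.78
eef_pos: [0.4599, -0.1303, 0.0215]
tcp_rot: [0.997, 0.077, 0.001, 0.001]
contact_force: [0.8, 0.2, 0.9]
opening: 0.451
finger_force: 0.0
time: 10.78
eef_pos: [0.4622, -0.1317, 0.1459]
tcp_rot: [0.997, 0.077, 0.005, 0.003]
contact_force: [0.2, 0.2, -1.5]
opening: 0.132
finger_force: 61.6
lid [573. 137.] 4195 z0.036 knob [ 583.5 -342.3] [34.3 13.3] 11.7 plate [ 583.5 -342. ] [87.9 58.9] 12.0
lid [164. 216.] 5023 z0.036 knob [455.4  -5. ] [13.  34.1] 70.7 plate [455.8  -5.5] [71.5 71.3] 50.5
lid [444. 263.] 4343 z0.036 knob [ 449.5 -242.3] [33.7 11.8] 15.6 plate [ 450. -242.] [62.9 62.9] 15.5
tub 2156 [599.3 -33.9] [76.6 97.5] 18.3 0.0492
tub 2794 [594.4 -98.9] [63.7 98.5] 7.6 0.0493
tub 1058 [ 443.4 -347.5] [53.7 53.1] 47.1 0.049
[-4.97 21.16  1.33] twist -0.1
[-5.   21.14  6.83] twist -0.1
```

```bash
python3 -m pendant '[{"dx":-1.2,"dy":5.2,"dz":0,"twist":0},{"dx":-2.5,"dy":10.5,"dz":0,"twist":0},{"dx":-3.7,"dy":15.8,"dz":0.5,"twist":0},{"dx":-5,"dy":21.1,"dz":1.3,"twist":0},{"dx":-5,"dy":21.1,"dz":1.3,"twist":0},{"dx":-5,"dy":21.1,"dz":1.3,"twist":0},{"dx":-5,"dy":21.1,"dz":1.3,"twist":0}]'
cat >> see.py <<'E'
def held(c,W):
    s=c['s'];M=R.from_quat(s['tcp_rot']).as_matrix();T=(W-np.array(s['eef_pos']))@M
    hsv=cv2.cvtColor(c['img'],cv2.COLOR_RGB2HSV)
    m=(hsv[...,0]>5)&(hsv[...,0]<20)&(hsv[...,1]>110)&(hsv[...,2]>30)&(abs(T[...,2])<.03)&(np.hypot(T[...,0],T[...,1])<.08)
    p=T[m];print('held n',len(p),'z pct',np.percentile(p[:,2],[2,50,98]).round(4) if len(p) else 0)
    if len(p)>30:
        z=np.percentile(p[:,2],90);q=p[p[:,2]>-.006]
        print(' plate tool-frame mm',*[np.round(a,1) for a in cv2.minAreaRect((q[:,:2]*1000).astype(np.float32))],'x',(q[:,0].min()*1000).round(1),(q[:,0].max()*1000).round(1),'y',(q[:,1].min()*1000).round(1),(q[:,1].max()*1000).round(1))
        k=p[p[:,2]<-.012];print(' knob far end x',(np.percentile(k[:,0],99)*1000).round(1) if len(k) else None)
    return p
E
python3 - <<'E'
from see import *
c,W=wrist('w7.png');held(c,W);print(c['s']['eef_pos'],c['s']['opening'])
rows([((.4435,-.3475),8.9,.075)])
E
```

```text
time: 11.7
eef_pos: [0.4417, -0.3445, 0.1264]
tcp_rot: [0.997, 0.078, -0.001, -0.001]
contact_force: [-0.1, 0.1, -2.1]
opening: 0.133
finger_force: 61.6
lid [349.  51.] 8559 z0.036 knob [ 583.6 -342.8] [34.8 13.1] 11.8 plate [ 576.7 -344.4] [75.3 56.8] 11.9
lid [187. 206.] 5930 z0.036 knob [ 450.1 -242.7] [33.4 12.6] 13.5 plate [ 450.1 -243.1] [62.7 63.2] 15.0
few
tub 1178 [ 587.4 -117.7] [45.8 66.1] 6.4 0.0489
tub 1275 [ 451.8 -348.6] [36.5 53.2] 1.0 0.0495
held n 5838 z pct [-0.0149  0.0074  0.0091]
 plate tool-frame mm [ 7.7 -0.6] [35.3 51.6] 0.1 x -10.0 25.4 y -26.4 25.2
 knob far end x 15.2
[ 0.44165421 -0.34451222  0.1264187 ] 0.13275967941198288
[0.12 0.31 5.19] twist 0.0
```

View pics/w7.png

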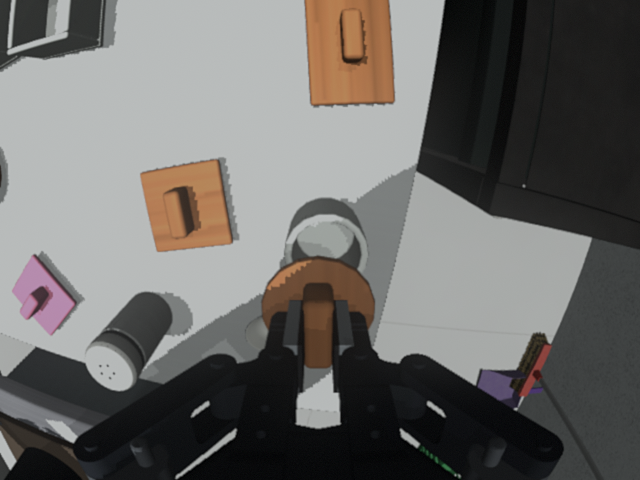

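The held small lid sits at (318,310), square in the grip. The tub mouth is behind it at (326,240). I lower it in.

```bash
python3 -m pendant '[{"dx":0.2,"dy":0.4,"dz":2,"twist":0},{"dx":0.2,"dy":0.4,"dz":4,"twist":0},{"dx":0.2,"dy":0.4,"dz":5,"twist":0},{"dx":0.2,"dy":0.4,"dz":5.5,"twist":0},{"dx":0.2,"dy":0.4,"dz":6,"twist":0},{"dx":0.2,"dy":0.4,"dz":6.3,"twist":0},{"dx":0.2,"dy":0.4,"dz":6.3,"twist":0},{"dx":0.2,"dy":0.4,"dz":6.3,"twist":0}]'
python3 - <<'E'
from see import *
c,W=wrist();held(c,W)
E
```

```text
time: 12.75
eef_pos: [0.4446, -0.35, 0.0648]
tcp_rot: [0.997, 0.077, 0.0, 0.0]
contact_force: [0.2, 0.4, -1.1]
opening: 0.135
finger_force: 64.9
lid [347.  51.] 11080 z0.036 knob [ 577.5 -344.2] [21.8 13.6] 11.3 plate [ 567.8 -346.2] [57.1 56.9] 12.0
lid [146. 233.] 8245 z0.036 knob [ 449.7 -243. ] [33.7 13.5] 14.9 plate [ 450.1 -243.1] [62.7 63.2] 15.2
few
tub 207 [ 579.5 -150.2] [20.6  5.8] 4.3 0.0467
tub 4811 [ 452.  -347.9] [36.9 54.1] 8.5 0.0566
held n 6025 z pct [-0.0149  0.0074  0.0091]
 plate tool-frame mm [ 7.6 -0.3] [35.5 51.6] 1.1 x -10.6 25.3 y -26.3 25.3
 knob far end x 15.1
```

```bash
python3 -m pendant '[{"dx":0,"dy":-0.1,"dz":0.1,"twist":0},{"dx":0,"dy":-0.1,"dz":0.2,"twist":0},{"dx":0,"dy":-0.1,"dz":0.2,"twist":0}]'; python3 -m pendant '[{"dx":0,"dy":0,"dz":0,"twist":0},{"dx":0,"dy":0,"dz":0,"twist":0},{"dx":0,"dy":0,"dz":0,"twist":0},{"dx":0,"dy":0,"dz":-3,"twist":0},{"dx":0,"dy":0,"dz":-9,"twist":0},{"dx":0,"dy":0,"dz":-12,"twist":0},{"dx":0,"dy":0,"dz":-12,"twist":0}]' 45
python3 - <<'E'
from see import *
c,W=wrist()
rows([((.4498,-.2428),15.2,.10),((.4498,-.2428),15.2,.018)])
E
```

```text
time: 13.18
eef_pos: [0.4446, -0.3491, 0.0637]
tcp_rot: [0.997, 0.077, 0.0, 0.0]
contact_force: [-1.9, 1.3, 5.4]
opening: 0.132
finger_force: 65.2
time: 14.05
eef_pos: [0.4457, -0.3503, 0.1859]
tcp_rot: [0.997, 0.077, 0.002, 0.003]
contact_force: [-0.6, -0.8, -0.9]
opening: 0.452
finger_force: 0.0
lid [334.  60.] 6742 z0.036 knob [ 584.  -342.9] [34.4 13.7] 11.8 plate [ 583.6 -343.1] [88.5 56.6] 12.0
lid [ 15. 169.] 1439 z0.033 knob [455.1 -11.1] [ 9.  33.4] 84.3 plate [455.4 -15.3] [54.4 70.3] 87.3
lid [200. 195.] 4161 z0.036 knob [ 449.9 -242.4] [33.5 13.2] 12.6 plate [ 450. -243.] [62.5 62.9] 15.2
lid [315. 233.] 3244 z0.079 knob [ 443.5 -348.7] [32.7 12.9] 9.3 plate [ 443.7 -348.6] [51.4 51.3] 30.0
tub 579 [605.3 -45.5] [85.6 72.7] 14.4 0.0487
tub 1225 [ 592.1 -102.6] [101.2  62.4] 86.4 0.049
tub 2809 [ 443.4 -349. ] [53.9 51.9] 7.5 0.0558
[  2.13 -10.45   8.3 ] twist -6.4
[  2.12 -10.47  16.5 ] twist -6.4
```

The small lid is home, with its knob top at 0.078. Square lid next.

```bash
python3 -m pendant '[{"dx":1,"dy":-5,"dz":0,"twist":-3},{"dx":2.1,"dy":-10.4,"dz":3,"twist":-6.4},{"dx":2.1,"dy":-10.4,"dz":8,"twist":-6.4},{"dx":2.1,"dy":-10.4,"dz":12,"twist":-6.4},{"dx":2.1,"dy":-10.4,"dz":15,"twist":-6.4},{"dx":2.1,"dy":-10.4,"dz":16.6,"twist":-6.4},{"dx":2.1,"dy":-10.4,"dz":16.6,"twist":-6.4},{"dx":2.1,"dy":-10.4,"dz":16.6,"twist":-6.4}]' 45
python3 -m pendant '[{"dx":0,"dy":0,"dz":0,"twist":0},{"dx":0,"dy":0,"dz":0,"twist":0},{"dx":0,"dy":0,"dz":0,"twist":0},{"dx":0,"dy":0,"dz":0,"twist":0},{"dx":0,"dy":0,"dz":-2,"twist":0},{"dx":0,"dy":0,"dz":-7,"twist":0},{"dx":0,"dy":0,"dz":-13,"twist":0},{"dx":0,"dy":0,"dz":-13,"twist":0}]' 0 60
python3 - <<'E'
from see import *
c,W=wrist();held(c,W)
rows([((.54,-.115),7,.155)])
E
```

```text
time: 15.1
eef_pos: [0.449, -0.2428, 0.0161]
tcp_rot: [0.991, 0.132, -0.0, -0.0]
contact_force: [-0.6, 0.8, 0.6]
opening: 0.45
finger_force: 0.0
time: 16.1
eef_pos: [0.452, -0.2452, 0.1521]
tcp_rot: [0.991, 0.133, 0.004, 0.004]
contact_force: [0.1, -0.4, -0.8]
opening: 0.142
finger_force: 61.1
lid [476. 108.] 6562 z0.036 knob [ 583.3 -342.4] [34.1 13.3] 12.8 plate [ 583.2 -342.1] [88.3 57. ] 11.6
lid [ 62. 160.] 3295 z0.037 knob [455.7  -5.3] [13.5 34.2] 69.9 plate [455.8  -5.8] [71.3 72.2] 23.9
lid [445. 289.] 2595 z0.079 knob [ 443.6 -348.4] [31.6 12.4] 7.2 plate [ 444.6 -347. ] [49.9 51.8] 35.1
tub 1072 [571.2 -35.5] [44.7 97.1] 0.3 0.049
tub 1368 [ 579.7 -101.1] [34.2 99.2] 6.8 0.0492
tub 2539 [ 444.  -347.6] [51.9 53.6] 33.8 0.0556
held n 12204 z pct [-0.0197  0.0027  0.0043]
 plate tool-frame mm [ 3.7 -0.9] [58.2 63.7] 0.2 x -25.3 32.9 y -32.8 30.9
 knob far end x 17.7
[ 12.04 -10.07  -0.62] twist 8.2
```

```bash
python3 -m pendant '[{"dx":3,"dy":-2.5,"dz":-0.5,"twist":2},{"dx":6,"dy":-5,"dz":-0.5,"twist":4},{"dx":9,"dy":-7.5,"dz":-0.5,"twist":6},{"dx":12,"dy":-10,"dz":-0.5,"twist":8},{"dx":12,"dy":-10,"dz":-0.5,"twist":8},{"dx":12,"dy":-10,"dz":-0.5,"twist":8},{"dx":12,"dy":-10,"dz":-0.5,"twist":8}]'
cat >> see.py <<'E'
def tubmap(c,W,f,ctr):
    o=np.zeros((500,700,3),np.uint8);m=(W[...,2]>.035)&(W[...,2]<.06)
    for q in W[m]:
        r=int(250-(q[0]-ctr[0])*2500);k=int(350-(q[1]-ctr[1])*2500)
        if 0<=r<500 and 0<=k<700: o[r:r+3,k:k+3]=(255,255,255) if q[2]>.045 else (0,0,160)
    cv2.imwrite('pics/'+f,o)
def split(W,lo=.044,hi=.056,box=(.5,.68,-.19,.06)):
    m=(W[...,2]>lo)&(W[...,2]<hi)&(W[...,0]>box[0])&(W[...,0]<box[1])&(W[...,1]>box[2])&(W[...,1]<box[3])
    q=W[m][:,:2];g=np.zeros((400,600),np.uint8)
    r=((q[:,0]-.45)*1000).astype(int);k=((q[:,1]+.3)*1000).astype(int);g[r,k]=1
    g2=cv2.morphologyEx(g,cv2.MORPH_CLOSE,np.ones((3,3)))
    n,l,st,ce=cv2.connectedComponentsWithStats(g2)
    for i in range(1,n):
        if st[i,4]<150: continue
        p=(q[l[r,k]==i]*1000).astype(np.float32);print('rim',len(p),*[np.round(a,1) for a in cv2.minAreaRect(p)])
E
python3 - <<'E'
from see import *
c,W=wrist();held(c,W);split(W);print(c['s']['eef_pos']);tubmap(c,W,'tm.png',(.59,-.06))
E
```

```text
time: 17.02
eef_pos: [0.5377, -0.1154, 0.1504]
tcp_rot: [0.998, 0.062, -0.001, -0.0]
contact_force: [-0.6, -0.4, -0.2]
opening: 0.136
finger_force: 61.1
lid [568. 210.] 3831 z0.036 knob [ 583.8 -341.9] [34.2 13. ] 12.3 plate [ 583.7 -341.6] [88.1 57.3] 11.7
lid [186. 300.] 3908 z0.036 knob [455.1  -4.7] [13.6 34.4] 71.4 plate [456.4  -5.4] [71.2 71.6] 36.1
lid [549. 368.] 1275 z0.078 knob [ 443.2 -347.4] [34.8 12.8] 7.4 plate [ 445.7 -345.7] [47.2 52.5] 57.8
tub 3203 [605.9 -31.6] [90.6 97.5] 18.3 0.0493
tub 2805 [594.9 -98.9] [64.1 98.5] 7.5 0.0494
tub 1336 [ 445.8 -345. ] [48.6 53.1] 57.8 0.0553
held n 12155 z pct [-0.0197  0.0027  0.0043]
 plate tool-frame mm [ 3.6 -0.8] [58.6 62.9] 0.4 x -25.9 32.7 y -32.1 30.8
 knob far end x 17.6
rim 3157 [599.8 -13.2] [90.6 58.7] 18.3
rim 2789 [ 597.2 -115.6] [64.2 64.5] 7.8
[ 0.53770445 -0.11544997  0.1503938 ]
```

View pics/tm.png

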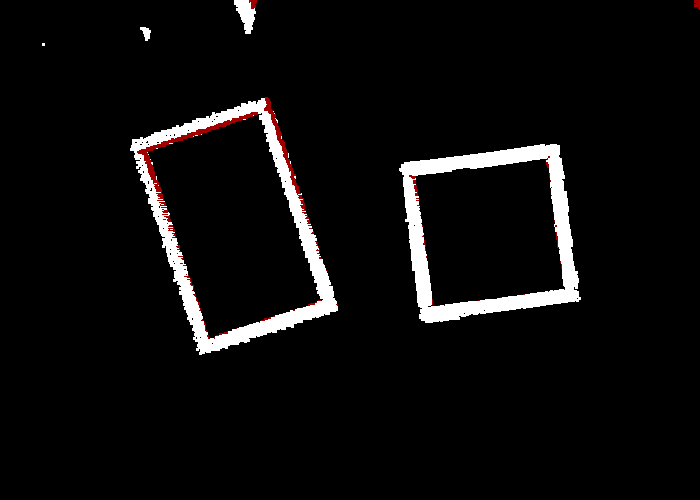

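The map shows the oblong rim (235,225) at 18.3° and the square rim (490,235) at 7.8°, both clean fits. I lower the square lid.

```bash
python3 -m pendant '[{"dx":3,"dy":0.4,"dz":0,"twist":-0.7},{"dx":5.8,"dy":0.8,"dz":0,"twist":-0.7},{"dx":5.8,"dy":0.8,"dz":3,"twist":-0.7},{"dx":5.8,"dy":0.8,"dz":6.5,"twist":-0.7},{"dx":5.8,"dy":0.8,"dz":6.5,"twist":-0.7},{"dx":5.8,"dy":0.8,"dz":6.5,"twist":-0.7},{"dx":5.8,"dy":0.8,"dz":6.5,"twist":-0.7}]'
python3 - <<'E'
from see import *
c,W=wrist();held(c,W);print(c['s']['eef_pos'])
rows([((.5963,-.1164),7.8,.0595)])
E
```

```text
time: 17.95
eef_pos: [0.5984, -0.1162, 0.0886]
tcp_rot: [0.998, 0.069, 0.002, 0.001]
contact_force: [0.1, 0.0, -0.5]
opening: 0.138
finger_force: 61.1
lid [585. 302.] 4211 z0.036 knob [ 584.  -341.2] [33.3 12.6] 12.3 plate [ 584.  -341.6] [89.2 58.3] 11.1
tub 4477 [599.9 -12.9] [90.3 59.3] 18.2 0.0491
tub 1534 [611.7 -91.7] [ 33.4 109. ] 30.9 0.0493
tub 181 [ 459.  -363.3] [40.7 11. ] 40.3 0.0552
held n 12137 z pct [-0.0196  0.0027  0.0043]
 plate tool-frame mm [ 4.  -0.8] [57.7 62.9] 0.5 x -25.1 32.8 y -32.1 30.7
 knob far end x 17.6
[ 0.5984131  -0.11617111  0.08858257]
[-0.21 -0.    2.89] twist 0.1
```

```bash
python3 -m pendant '[{"dx":-0.15,"dy":0,"dz":1,"twist":0},{"dx":-0.15,"dy":0,"dz":1.7,"twist":0},{"dx":-0.15,"dy":0,"dz":2.3,"twist":0},{"dx":-0.15,"dy":0,"dz":2.7,"twist":0},{"dx":-0.15,"dy":0,"dz":2.9,"twist":0},{"dx":-0.15,"dy":0,"dz":3.0,"twist":0},{"dx":-0.15,"dy":0,"dz":3.0,"twist":0}]'
python3 - <<'E'
from see import *
c=cam('wrist');W=wcloud(c);held(c,W)
E
```

```text
time: 18.88
eef_pos: [0.5955, -0.1155, 0.0588]
tcp_rot: [0.998, 0.069, -0.001, -0.0]
contact_force: [-7.1, 2.9, 12.7]
opening: 0.138
finger_force: 62.9
held n 12162 z pct [-0.0197  0.0027  0.0043]
 plate tool-frame mm [ 3.8 -0.6] [58.  62.7] 0.3 x -25.4 32.9 y -31.9 30.7
 knob far end x 17.6
```

```bash
python3 -m pendant '[{"dx":0,"dy":0,"dz":0,"twist":0},{"dx":0,"dy":0,"dz":0,"twist":0},{"dx":0,"dy":0,"dz":0,"twist":0},{"dx":0,"dy":0,"dz":-3,"twist":0},{"dx":0,"dy":0,"dz":-9,"twist":0},{"dx":0,"dy":0,"dz":-12,"twist":0},{"dx":-2,"dy":0,"dz":-12,"twist":0}]' 45
python3 - <<'E'
from see import *
c,W=wrist()
rows([((.5836,-.342),12,.15),((.5836,-.342),12,.018)])
E
```

```text
time: 19.8
eef_pos: [0.5785, -0.1193, 0.1806]
tcp_rot: [0.998, 0.069, 0.004, 0.002]
contact_force: [0.1, -0.5, -0.4]
opening: 0.451
finger_force: 0.0
lid [316. 209.] 6733 z0.078 knob [ 596.6 -114.6] [32.9 12.6] 8.2 plate [ 596.5 -115. ] [62.9 62.6] 7.7
lid [536. 244.] 3343 z0.036 knob [ 583.7 -342.8] [33.1 13.7] 12.1 plate [ 584.  -341.8] [88.4 57.2] 12.1
lid [190. 321.] 2988 z0.036 knob [455.4  -4.7] [13.4 33.9] 69.8 plate [456.2  -5. ] [70.7 71.4] 47.7
lid [519. 380.] 700 z0.078 knob [ 447.6 -346.9] [24.8 13.3] 3.4 plate [ 453.8 -347.6] [33.1 48.4] 12.2
tub 2487 [606.1 -31.5] [90.6 97.7] 18.7 0.0494
tub 6303 [595.  -98.6] [64.3 98.2] 7.4 0.0558
tub 765 [ 454.2 -347. ] [34.  51.8] 12.2 0.0551
[-2.23 22.22  2.83] twist -4.1
[-2.24 22.2  16.03] twist -4.1
```

Run:
```python
from see import *
for n in('scene','side'):
    c=cam(n);w=cloud(c);m=(w[...,2]>.1)&(w[...,2]<.6)&(w[...,0]>.55)&(w[...,0]<.80)&(w[...,1]>-.45)&(w[...,1]<-.22)
    q=w[m];print(n,len(q))
    for lo in np.arange(.1,.6,.05):
        r=q[(q[:,2]>=lo)&(q[:,2]<lo+.05)]
        if len(r):print(lo.round(2),len(r),np.percentile(r[:,:2],[1,50,99],axis=0).round(3).tolist())
```

```text
scene 1507
0.1 199 [[0.688, -0.347], [0.759, -0.338], [0.766, -0.221]]
0.15 457 [[0.689, -0.413], [0.761, -0.339], [0.795, -0.308]]
0.2 184 [[0.756, -0.343], [0.759, -0.339], [0.766, -0.332]]
0.25 530 [[0.729, -0.412], [0.756, -0.338], [0.796, -0.269]]
0.3 137 [[0.751, -0.347], [0.757, -0.34], [0.767, -0.328]]
side 1306
0.1 182 [[0.688, -0.349], [0.759, -0.341], [0.767, -0.222]]
0.15 395 [[0.69, -0.414], [0.76, -0.342], [0.777, -0.315]]
0.2 169 [[0.756, -0.346], [0.76, -0.342], [0.768, -0.334]]
0.25 445 [[0.729, -0.415], [0.757, -0.34], [0.795, -0.271]]
0.3 115 [[0.752, -0.35], [0.759, -0.343], [0.771, -0.333]]
```

The tree arms (x 0.689, z 0.15–0.2) could meet the wrist camera, so I turn the tool half round and keep the camera on the near side.

```bash
python3 -m pendant '[{"dx":-1,"dy":0,"dz":-1,"twist":-10.5},{"dx":-2,"dy":0,"dz":-1,"twist":-21},{"dx":-3,"dy":1,"dz":-1,"twist":-31.5},{"dx":-4,"dy":2,"dz":-1,"twist":-42},{"dx":-4,"dy":3,"dz":-1,"twist":-52.5},{"dx":-4,"dy":4,"dz":-1,"twist":-63},{"dx":-4,"dy":5,"dz":-1,"twist":-73.5},{"dx":-4,"dy":6,"dz":-1,"twist":-84},{"dx":-4,"dy":7,"dz":-1,"twist":-94.5},{"dx":-4,"dy":7.5,"dz":-1,"twist":-105}]'
python3 -m pendant '[{"dx":0,"dy":0,"dz":0,"twist":-10.5},{"dx":0,"dy":0,"dz":0,"twist":-21},{"dx":0,"dy":0,"dz":0,"twist":-31.5},{"dx":0,"dy":0,"dz":0,"twist":-42},{"dx":0,"dy":0,"dz":0,"twist":-52.5},{"dx":0,"dy":0,"dz":0,"twist":-63},{"dx":0,"dy":0,"dz":0,"twist":-73.5},{"dx":0,"dy":0,"dz":0,"twist":-79},{"dx":0,"dy":0,"dz":0,"twist":-79}]'
python3 - <<'E'
from see import *
rows([((.5837,-.3421),192,.15),((.5837,-.3421),192,.018)]);print(ctrl.get_state()['eef_pos'])
E
```

```text
time: 21.2
eef_pos: [0.5468, -0.1986, 0.1851]
tcp_rot: [0.55, 0.835, 0.0, -0.001]
contact_force: [0.1, -0.3, -1.2]
opening: 0.451
finger_force: 0.0
time: 22.32
eef_pos: [0.5467, -0.1981, 0.1852]
tcp_rot: [-0.103, 0.995, 0.001, -0.001]
contact_force: [-0.4, 0.0, -0.2]
opening: 0.447
finger_force: 0.0
[ -0.66 -14.86   3.51] twist -0.1
[ -0.68 -14.87  16.71] twist -0.1
[ 0.54669998 -0.1980688   0.18524521]
```

```bash
python3 -m pendant '[{"dx":-0.3,"dy":-5,"dz":0,"twist":0},{"dx":-0.6,"dy":-10,"dz":0,"twist":0},{"dx":-0.7,"dy":-14.9,"dz":2,"twist":0},{"dx":-0.7,"dy":-14.9,"dz":7,"twist":0},{"dx":-0.7,"dy":-14.9,"dz":12,"twist":0},{"dx":-0.7,"dy":-14.9,"dz":15,"twist":0},{"dx":-0.7,"dy":-14.9,"dz":16.6,"twist":0},{"dx":-0.7,"dy":-14.9,"dz":16.6,"twist":0},{"dx":-0.7,"dy":-14.9,"dz":16.6,"twist":0}]' 45
python3 -m pendant '[{"dx":0,"dy":0,"dz":0,"twist":0},{"dx":0,"dy":0,"dz":0,"twist":0},{"dx":0,"dy":0,"dz":0,"twist":0},{"dx":0,"dy":0,"dz":0,"twist":0},{"dx":0,"dy":0,"dz":-2,"twist":0},{"dx":0,"dy":0,"dz":-7,"twist":0},{"dx":0,"dy":0,"dz":-13,"twist":0},{"dx":0,"dy":0,"dz":-14,"twist":0},{"dx":0,"dy":0,"dz":-14,"twist":0}]' 0 60
python3 - <<'E'
from see import *
c=cam('wrist');W=wcloud(c);held(c,W)
rows([((.5,-.03),198.3,.17)])
for n in('scene','side'):
    c=cam(n);split(cloud(c))
E
```

```text
time: 23.45
eef_pos: [0.5855, -0.3434, 0.0222]
tcp_rot: [-0.104, 0.995, -0.001, 0.001]
contact_force: [0.2, -0.1, -0.2]
opening: 0.446
finger_force: 0.0
time: 24.58
eef_pos: [0.5844, -0.3427, 0.1617]
tcp_rot: [-0.104, 0.995, -0.001, 0.001]
contact_force: [0.4, -0.7, -1.2]
opening: 0.133
finger_force: 62.6
held n 13995 z pct [-0.014   0.0084  0.0098]
 plate tool-frame mm [2.1 0.7] [56.5 88.8] 89.8 x -42.3 46.5 y -27.7 29.0
 knob far end x 17.8
[ 1.73 32.26 -1.01] twist -6.4
rim 239 [ 582.6 -133.4] [46.5 87.9] 51.6
rim 197 [ 590.1 -141.7] [37.  75.2] 61.0
```

```bash
python3 -m pendant '[{"dx":-1,"dy":5,"dz":-1,"twist":-2},{"dx":-2,"dy":10,"dz":-1,"twist":-4},{"dx":-3,"dy":15,"dz":-1,"twist":-6},{"dx":-4,"dy":20.9,"dz":-1,"twist":-6.4},{"dx":-4,"dy":20.9,"dz":-1,"twist":-6.4},{"dx":-4,"dy":20.9,"dz":-1,"twist":-6.4}]'
python3 - <<'E'
from see import *
c,W=wrist('w8.png');held(c,W);split(W);print(c['s']['eef_pos'])
E
```

```text
time: 25.48
eef_pos: [0.5796, -0.1297, 0.1688]
tcp_rot: [-0.16, 0.987, 0.0, -0.001]
contact_force: [0.0, -0.6, -0.7]
opening: 0.134
finger_force: 62.6
lid [99. 11.] 809 z0.078 knob [ 457. -346.] [ 5.8 12.6] 6.4 plate [ 458.9 -347. ] [20.6 50.3] 4.7
lid [498. 135.] 4295 z0.036 knob [455.6  -5.2] [12.9 33.7] 69.0 plate [455.4  -5.5] [71.3 71.3] 15.6
tub 2144 [600.1 -13.3] [91.3 58.7] 18.2 0.0492
few
tub 993 [ 458.6 -346.2] [22.7 52.9] 7.4 0.0553
held n 14882 z pct [-0.014   0.0083  0.0097]
 plate tool-frame mm [1.7 0.5] [56.9 89.8] 89.8 x -43.2 46.6 y -27.9 29.0
 knob far end x 17.5
rim 2144 [600.1 -13.3] [91.3 58.7] 18.2
[ 0.57957927 -0.1296957   0.1688227 ]
```

View pics/w8.png

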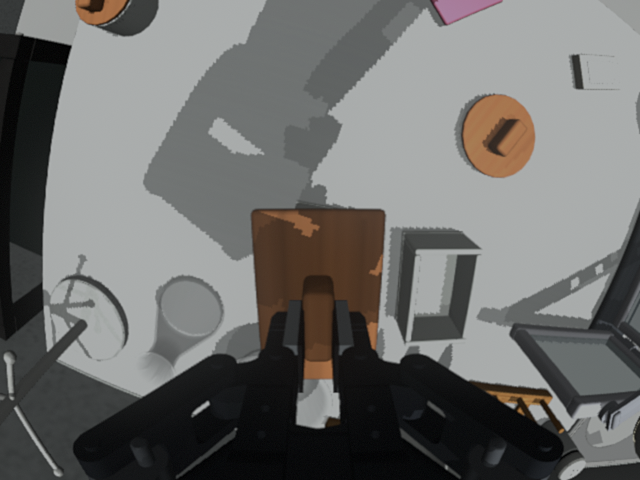

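The wrist view shows the oblong lid held straight at (318,300) and its tub open at (437,285). Before descending I check the clearance to the plate rack.

Run:
```python
from see import *
for n in('scene','side'):
    c=cam(n);w=cloud(c);m=(w[...,2]>.06)&(w[...,2]<.4)&(w[...,0]>.63)&(w[...,0]<.70)&(w[...,1]>-.12)&(w[...,1]<.12)
    q=w[m]
    for lo in np.arange(.06,.3,.03):
        r=q[(q[:,2]>=lo)&(q[:,2]<lo+.03)]
        if len(r):print(n,lo.round(2),len(r),r[:,0].min().round(3),r[np.argmin(r[:,0])].round(3),r[:,1].min().round(3),r[:,1].max().round(3))
```

```text
scene 0.06 189 0.661 [0.661 0.062 0.084] 0.021 0.08
scene 0.09 225 0.66 [0.66  0.07  0.113] -0.013 0.086
scene 0.12 156 0.661 [0.661 0.072 0.12 ] -0.009 0.088
scene 0.15 31 0.673 [0.673 0.076 0.156] 0.076 0.087
side 0.06 58 0.663 [0.663 0.063 0.084] -0.02 0.071
side 0.09 83 0.66 [0.66  0.063 0.11 ] -0.006 0.078
side 0.12 31 0.662 [0.662 0.068 0.121] -0.005 0.084
side 0.15 1 0.695 [0.695 0.    0.169] 0.0 0.0
```

```bash
python3 -m pendant '[{"dx":-2,"dy":5,"dz":0,"twist":0.1},{"dx":-4.5,"dy":9,"dz":0,"twist":0.1},{"dx":-5.7,"dy":10.4,"dz":2,"twist":0.1},{"dx":-5.7,"dy":10.4,"dz":5,"twist":0.1},{"dx":-5.7,"dy":10.4,"dz":7.5,"twist":0.1},{"dx":-5.7,"dy":10.4,"dz":7.5,"twist":0.1},{"dx":-5.7,"dy":10.4,"dz":7.5,"twist":0.1}]'
python3 - <<'E'
from see import *
c=cam('wrist');W=wcloud(c);held(c,W)
rows([((.6017,-.0134),198.25,.065)])
E
```

```text
time: 26.5
eef_pos: [0.6021, -0.0142, 0.0956]
tcp_rot: [-0.158, 0.987, -0.0, 0.0]
contact_force: [0.0, 1.0, -0.7]
opening: 0.131
finger_force: 62.6
held n 15008 z pct [-0.014   0.0083  0.0097]
 plate tool-frame mm [1.8 0.7] [56.7 89.7] 90.0 x -43.0 46.7 y -27.7 29.0
 knob far end x 17.7
[0.06 0.09 3.14] twist -0.1
```

```bash
python3 -m pendant '[{"dx":0.05,"dy":0.1,"dz":0.7,"twist":0},{"dx":0.05,"dy":0.1,"dz":1.6,"twist":0},{"dx":0.05,"dy":0.1,"dz":2.2,"twist":0},{"dx":0.05,"dy":0.1,"dz":2.7,"twist":0},{"dx":0.05,"dy":0.1,"dz":3.0,"twist":0},{"dx":0.05,"dy":0.1,"dz":3.2,"twist":0},{"dx":0.05,"dy":0.1,"dz":3.2,"twist":0}]'
```

```text
time: 27.42
eef_pos: [0.601, -0.0124, 0.0644]
tcp_rot: [-0.158, 0.987, -0.0, -0.0]
contact_force: [-3.2, 0.4, 4.6]
opening: 0.134
finger_force: 63.3
```

```bash
python3 -m pendant '[{"dx":0,"dy":0,"dz":0,"twist":0},{"dx":0,"dy":0,"dz":0,"twist":0},{"dx":0,"dy":0,"dz":0,"twist":0},{"dx":0,"dy":0,"dz":-3,"twist":0},{"dx":0,"dy":0,"dz":-9,"twist":0},{"dx":0,"dy":0,"dz":-15,"twist":0},{"dx":4,"dy":0,"dz":-20,"twist":0},{"dx":8,"dy":0,"dz":-25,"twist":0},{"dx":8,"dy":0,"dz":-25,"twist":0}]' 45
python3 - <<'E'
from see import *
c,W=wrist('w9.png')
for n in('scene','side'):
    c=cam(n);print(n);lids(cloud(c),c['img'])
rows([((.4776,.2863),130.9,.315)]);print(ctrl.get_state()['eef_pos'])
E
```

```text
time: 28.55
eef_pos: [0.5253, -0.0383, 0.3193]
tcp_rot: [-0.158, 0.987, -0.002, 0.005]
contact_force: [-0.8, -0.2, 0.1]
opening: 0.452
finger_force: 0.0
lid [97. 60.] 936 z0.079 knob [ 442.4 -347.6] [34.  12.8] 9.1 plate [ 442.4 -347. ] [50.8 51.8] 62.8
lid [363. 141.] 2657 z0.036 knob [455.1  -4.8] [13.1 34.2] 71.8 plate [455.1  -5.2] [69.8 70.5] 18.9
lid [238. 229.] 2528 z0.078 knob [ 596. -115.] [33.2 12.5] 7.3 plate [ 595.  -114.4] [62.7 62.5] 8.2
lid [320. 257.] 3222 z0.078 knob [599.3 -12.5] [33.  11.4] 18.5 plate [599.7 -12.4] [89.2 56.1] 18.5
tub 3265 [605.3 -31.5] [90.6 98.3] 18.6 0.0558
tub 2418 [ 595.5 -115.1] [64.8 64.9] 7.3 0.0558
tub 864 [ 442.6 -347.5] [54.2 53.1] 55.9 0.0554
scene
lid [368. 252.] 994 z0.077 knob [645.6  63.7] [133.3 202.2] 1.5 plate [715.9  55.5] [364.8 185. ] 50.4
lid [391. 280.] 449 z0.078 knob [ 594.6 -116. ] [32.2 13.5] 9.2 plate [595.1 -91.5] [121.3  69.8] 87.2
lid [308. 295.] 389 z0.036 knob [453.8  -6.2] [11.5 31. ] 70.2 plate [451.1  -8.7] [64.4 68. ] 55.5
lid [423. 374.] 496 z0.079 knob [ 441.8 -349.3] [30.9 12.1] 11.3 plate [ 440.7 -350.1] [47.8 50.5] 22.8
side
lid [366. 255.] 763 z0.076 knob [598.2 -19. ] [30.1  8. ] 16.8 plate [645.7  79.1] [190.8 268.1] 0.9
lid [377. 277.] 427 z0.078 knob [ 595.6 -118.9] [29.9 13.6] 8.2 plate [ 595.7 -119.4] [62.9 65. ] 6.8
lid [300. 286.] 386 z0.036 knob [453.7 -10.6] [ 6.8 28.1] 71.5 plate [452.6 -14.3] [66.6 66.8] 74.1
lid [368. 354.] 372 z0.079 knob [ 441.2 -353.8] [29.9 10. ] 4.9 plate [ 439.8 -357.2] [41.1 47.6] 63.1
[-5.65 32.21 -0.24] twist 67.3
[ 0.52461752 -0.03726941  0.31237428]
```

View pics/w9.png

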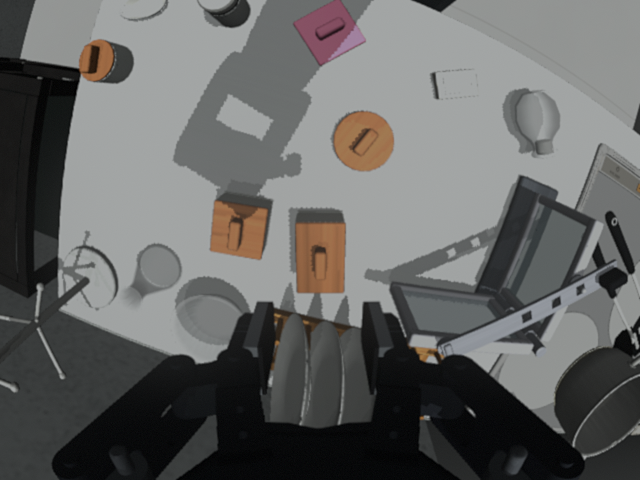

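All three lids are home: small (100,60), square (238,229), oblong (320,250), with knob tops at 0.078. The stay is still in place. I return to the thumb grip.

```bash
python3 -m pendant '[{"dx":-0.8,"dy":5,"dz":-3,"twist":10},{"dx":-1.8,"dy":10,"dz":-3,"twist":20},{"dx":-2.8,"dy":15,"dz":-3,"twist":30},{"dx":-3.8,"dy":20,"dz":-3,"twist":40},{"dx":-4.8,"dy":26,"dz":-3,"twist":50},{"dx":-5.6,"dy":32.2,"dz":-3,"twist":60},{"dx":-5.6,"dy":32.2,"dz":-3,"twist":67.3},{"dx":-5.6,"dy":32.2,"dz":-3,"twist":67.3},{"dx":-5.6,"dy":32.2,"dz":-3,"twist":67.3}]'
python3 - <<'E'
from see import *
c=cam('wrist');W=wcloud(c)
m=(np.hypot(W[...,0]-.4776,W[...,1]-.2863)<.03)&(W[...,2]>.180)&(W[...,2]<.195)
q=W[m];print(len(q),cv2.minAreaRect((q[:,:2]*1000).astype(np.float32)))
g,y,_=grip(.873);print(g,y);rows([(g,y,.169)])
E
```

```text
time: 29.82
eef_pos: [0.4774, 0.2856, 0.3416]
tcp_rot: [0.415, 0.91, -0.001, -0.001]
contact_force: [0.9, -0.3, -0.1]
opening: 0.454
finger_force: 0.0
508 ((479.1014404296875, 286.44000244140625), (11.907588005065918, 29.10550308227539), 40.84184646606445)
[0.4775893  0.28626682] 130.85381248778555
[ 0.06  0.1  17.31] twist 0.1
```

```bash
python3 -m pendant '[{"dx":0,"dy":0.1,"dz":6,"twist":0},{"dx":0,"dy":0.1,"dz":11,"twist":0},{"dx":0,"dy":0.1,"dz":15,"twist":0},{"dx":0,"dy":0.1,"dz":17.2,"twist":0},{"dx":0,"dy":0.1,"dz":17.2,"twist":0},{"dx":0,"dy":0.1,"dz":17.2,"twist":0}]' 50 45
python3 -m pendant '[{"dx":0,"dy":0,"dz":0,"twist":0},{"dx":0,"dy":0,"dz":0,"twist":0},{"dx":0,"dy":0,"dz":0,"twist":0},{"dx":0,"dy":0,"dz":0,"twist":0},{"dx":0,"dy":0,"dz":0,"twist":0}]' 0 45
python3 -m pendant '[{"dx":-0.15,"dy":0,"dz":-1.2,"twist":0},{"dx":-0.4,"dy":0,"dz":-2.4,"twist":0},{"dx":-0.65,"dy":0,"dz":-3.6,"twist":0},{"dx":-1.0,"dy":0,"dz":-4.8,"twist":0},{"dx":-1.0,"dy":0,"dz":-4.8,"twist":0},{"dx":-1.0,"dy":0,"dz":-4.8,"twist":0}]'
python3 - <<'E'
from plan import *
rows([(g,y,.217) for g,y,_ in [grip(t,.048) for t in .873-np.arange(0,9)*.0546]])
E
```

```text
time: 30.62
eef_pos: [0.4791, 0.2864, 0.1727]
tcp_rot: [0.416, 0.91, 0.001, 0.001]
contact_force: [0.4, -0.2, -0.3]
opening: 0.496
finger_force: 0.0
time: 31.25
eef_pos: [0.4783, 0.2868, 0.1717]
tcp_rot: [0.415, 0.91, 0.0, 0.0]
contact_force: [0.5, 0.1, 1.1]
opening: 0.134
finger_force: 49.2
time: 32.0
eef_pos: [0.4847, 0.2785, 0.2191]
tcp_rot: [0.415, 0.91, -0.0, 0.0]
contact_force: [0.2, -2.1, -2.1]
opening: 0.137
finger_force: 47.9
[ 0.01 -0.03  0.21] twist 0.0
[0.4  0.09 0.21] twist 2.1
[0.79 0.25 0.21] twist 4.2
[1.19 0.44 0.21] twist 6.4
[1.59 0.66 0.21] twist 8.6
[1.98 0.92 0.21] twist 10.8
[2.37 1.21 0.21] twist 13.0
[2.75 1.54 0.21] twist 15.3
[3.12 1.92 0.21] twist 17.7
```

```bash
python3 -m pendant '[{"dx":0.4,"dy":0.1,"dz":0,"twist":2.1},{"dx":0.8,"dy":0.25,"dz":0,"twist":4.2},{"dx":1.2,"dy":0.45,"dz":0,"twist":6.4},{"dx":1.6,"dy":0.68,"dz":0,"twist":8.6},{"dx":2,"dy":0.93,"dz":0,"twist":10.8},{"dx":2.37,"dy":1.22,"dz":0,"twist":13},{"dx":2.75,"dy":1.55,"dz":0,"twist":15.3},{"dx":3.12,"dy":1.93,"dz":0,"twist":17.7},{"dx":3.12,"dy":1.93,"dz":0,"twist":17.7},{"dx":3.12,"dy":1.93,"dz":0,"twist":17.7}]'
python3 - <<'E'
from see import *
g,y,_=grip(.436,.048);rows([(g,y,.219)])
g,y,_=grip(.436,0);rows([(g,y,.169)])
c=cam('scene');W=cloud(c);a=A0+np.pi/4+.436
q=W[150:280,220:350].reshape(-1,3);q=q[(q[:,2]>.143)&(q[:,2]<.153)];d=q[:,:2]-H;r=np.hypot(*d.T);ang=np.arctan2(d[:,1],d[:,0])%(2*np.pi)
m=(r>.145)&(r<.168)&(ang>A0+.5)&(ang<A0+2);print('leaf',m.sum(),np.median(ang[m])-A0-np.pi/4)
save(c,'s10.png',(215,140,345,270),4.4)
E
```

```text
time: 33.25
eef_pos: [0.4785, 0.3154, 0.2191]
tcp_rot: [0.55, 0.835, -0.0, -0.0]
contact_force: [0.1, -1.9, -1.6]
opening: 0.137
finger_force: 48.0
[-0.08 -0.01  0.01] twist 0.0
[ 0.96 -0.    5.01] twist 0.0
leaf 34 0.3931798255834278
```

View pics/s10.png

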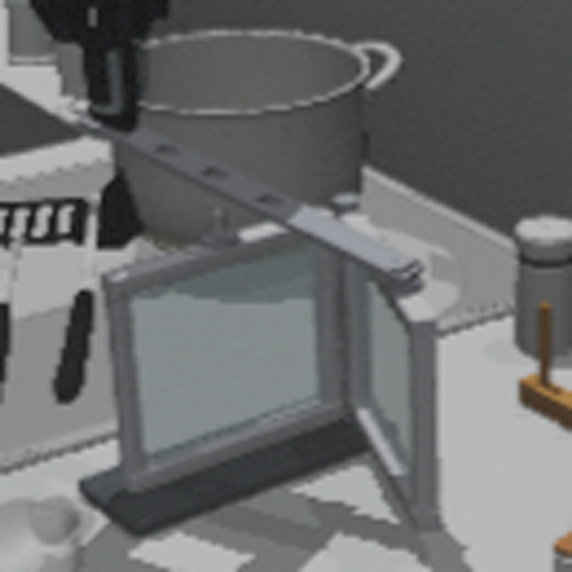

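The middle hole (213,172) is above the pin (220,220). I lower it.

```bash
python3 -m pendant '[{"dx":0.35,"dy":0,"dz":1.2,"twist":0},{"dx":0.6,"dy":0,"dz":2.4,"twist":0},{"dx":0.8,"dy":0,"dz":3.4,"twist":0},{"dx":0.92,"dy":0,"dz":4.2,"twist":0},{"dx":0.95,"dy":0,"dz":4.8,"twist":0},{"dx":0.95,"dy":0,"dz":4.8,"twist":0},{"dx":0.95,"dy":0,"dz":4.8,"twist":0}]'
python3 - <<'E'
from see import *
g,y,_=grip(.436,0);rows([(g,y,.1717)])
for n in('scene','side'):
    W=cloud(cam(n));u=np.array([np.cos(np.radians(y)),np.sin(np.radians(y))])
    q=W[140:280,215:350].reshape(-1,3);d=q[:,:2]-(g-.205*u);s=d@u;t=d@np.array([-u[1],u[0]])
    m=(abs(t)<.01)&(s>0)&(s<.185)&(q[:,2]>.155)&(q[:,2]<.2)
    for a in range(0,180,30):
        k=m&(s*1000>=a)&(s*1000<a+30);print(n,a,k.sum(),np.median(q[k,2]).round(4))
E
```

```text
time: 34.17
eef_pos: [0.4755, 0.3245, 0.172]
tcp_rot: [0.55, 0.835, 0.001, 0.0]
contact_force: [-0.0, 1.7, 2.5]
opening: 0.135
finger_force: 48.6
[ 0.01 -0.08  0.03] twist 0.0
scene 0 49 0.1624
scene 30 46 0.1625
scene 60 42 0.1621
scene 90 52 0.1616
scene 120 45 0.1621
scene 150 35 0.1612
side 0 41 0.1618
side 30 41 0.1623
side 60 41 0.1623
side 90 35 0.1619
side 120 37 0.1619
side 150 34 0.161
```

The bar is level. I release, retreat and verify everything.

```bash
python3 -m pendant '[{"dx":0,"dy":0,"dz":0,"twist":0},{"dx":0,"dy":0,"dz":0,"twist":0},{"dx":0,"dy":0,"dz":0,"twist":0},{"dx":0,"dy":0,"dz":-3,"twist":0},{"dx":0,"dy":0,"dz":-8,"twist":0},{"dx":0,"dy":0,"dz":-14,"twist":0},{"dx":0,"dy":0,"dz":-18,"twist":0},{"dx":0,"dy":0,"dz":-18,"twist":0},{"dx":0,"dy":0,"dz":-18,"twist":0}]' 50
python3 - <<'E'
from see import *
c=cam('wrist');w=wcloud(c)
m=(w[...,2]>.15)&(w[...,2]<.2)&(w[...,0]>.4)&(w[...,0]<.65)&(w[...,1]<.37)&(w[...,1]>.05)
q=w[m];k=q[np.hypot(q[:,0]-P[0],q[:,1]-P[1])<.010];print('pin top',k.max(0))
o=np.zeros((600,800,3),np.uint8)
for a,cc in zip(q,c['img'][m]):
    r=int((.64-a[0])*2500);kk=int((.37-a[1])*2500)
    if 0<=r<600 and 0<=kk<800: o[r:r+3,kk:kk+3]=cc[::-1]
cv2.imwrite('pics/o11.png',o)
for n in('scene','side'):
    cc=cam(n);lids(cloud(cc),cc['img'])
E
```

```text
time: 35.4
eef_pos: [0.4746, 0.3238, 0.35]
tcp_rot: [0.55, 0.835, -0.001, -0.001]
contact_force: [0.0, -0.5, -0.1]
opening: 0.5
finger_force: 0.0
pin top [0.51393205 0.26537265 0.1710605 ]
lid [366. 250.] 965 z0.077 knob [644.2  84. ] [134.2 242.5] 2.5 plate [668.5  88.3] [293.8 224.3] 85.9
lid [397. 282.] 437 z0.079 knob [ 597.2 -131.5] [29.1 12.4] 6.6 plate [ 595.7 -103.6] [ 65.5 120.7] 2.8
lid [308. 295.] 392 z0.036 knob [453.5  -6.5] [13.5 29.9] 72.0 plate [451.3  -9. ] [64.9 68.5] 46.1
lid [423. 374.] 499 z0.078 knob [ 442.4 -348.9] [31.6 12.4] 11.1 plate [ 440.4 -350.4] [48.3 50.6] 17.7
lid [367. 255.] 731 z0.077 knob [597.4 -19.8] [31.   9.8] 23.1 plate [645.4  82.5] [187.6 273.7] 0.9
lid [381. 280.] 433 z0.078 knob [ 597.  -134.2] [29.  11.6] 5.7 plate [ 597.3 -132.5] [61.  64.8] 8.2
lid [300. 286.] 384 z0.035 knob [453.6 -11.3] [ 7.  27.9] 69.3 plate [452.9 -13.1] [66.9 66.3] 72.3
lid [368. 354.] 357 z0.079 knob [ 440.7 -354.3] [30.3 10.4] 11.7 plate [ 439.8 -357.5] [42.3 48.2] 66.2
```

View pics/o11.png

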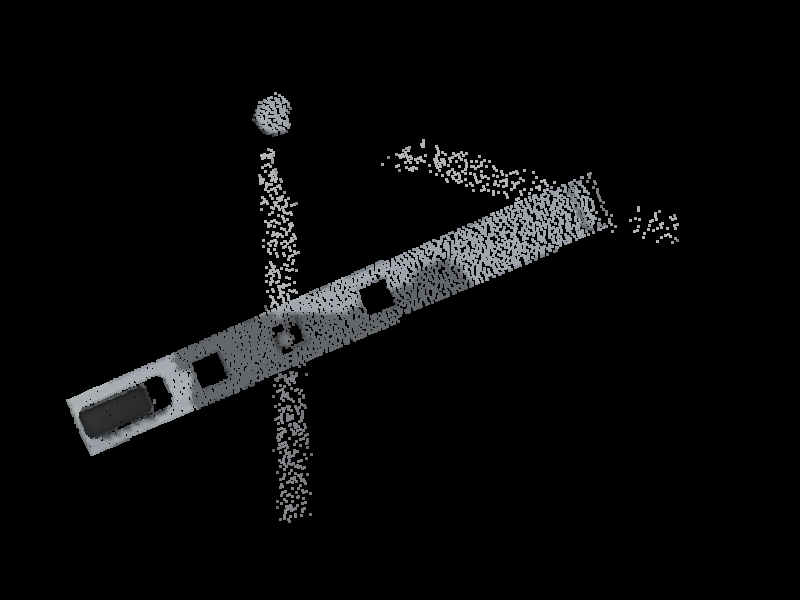

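The pin is through the middle hole (288,338), with its top at 0.171. The square tub has been knocked about 16 mm aside with its lid on. I check numerically that the lid is still seated; I have gone past my picture allowance, so there are no more views.

Run:
```python
from see import *
for n in('scene','side'):
    c=cam(n);W=cloud(c);hsv=cv2.cvtColor(c['img'],cv2.COLOR_RGB2HSV)
    m=(hsv[...,0]>5)&(hsv[...,0]<20)&(hsv[...,1]>110)&(W[...,2]>.05)&(W[...,2]<.062)
    for x,y in((.597,-.132),(.600,-.013),(.443,-.348)):
        k=m&(np.hypot(W[...,0]-x,W[...,1]-y)<.04);q=W[k];A=np.c_[q[:,:2]-[x,y],np.ones(len(q))]
        s=np.linalg.lstsq(A,q[:,2],rcond=None)[0];print(n,len(q),'tilt',s[:2].round(3),'z',s[2].round(4))
```

```text
scene 369 tilt [0.004 0.002] z 0.0557
scene 290 tilt [-0.001  0.002] z 0.0558
scene 387 tilt [0.003 0.001] z 0.0557
side 313 tilt [0.009 0.001] z 0.0557
side 257 tilt [-0.005  0.012] z 0.0562
side 264 tilt [0.016 0.013] z 0.0557
```

All three lids are level with their plate tops at 56 mm, so they are fully home. I hand in.

```bash
python3 -c "
from plant import ctrl
print(ctrl.sign_off())"
```

```text
the job is handed in; nothing more can be done
None
```

I handed the job in at about 36 s, in the order asked: leaf spread on hole 3, all three tubs lidded fully home (no round tub was there), stay down on the middle hole; the square tub got knocked about 16 mm with its lid still seated, I didn't re-measure the flask or shaker at the end, and I viewed 17 pictures where 14 were allowed.

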